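Lay out threads and gauge for a sewing job

ROBOT

A 6-joint arm with a two-finger parallel gripper is mounted at the origin on the work surface. World frame = base frame: x ahead of the robot, y to its left, z up, the work surface at z = 0. Lengths are in m, angles in rad, forces in N, time in s.
With the tool pointing down it reaches from about 0.35 to 0.775 m from the base axis. Payload 5.5 kg.
Tool frame: the origin (TCP) lies midway between the tips of the shut fingers; the grasp point (between the pads) lies 19 mm behind it; z points along the fingers, y is the direction in which the jaws open and shut (so a half turn about z gives the same grasp; the last joint's range is limited). The gripper opens to 85 mm and grips with 20 to 120 N. Pads are 22 mm wide; open, the fingers measure 114 mm over their backs; the gripper's body (76 mm by 85 mm) begins 54 mm behind the grasp point. The pads swing forward as they close: fully open they stand 13 mm farther back than shut.
Start: joints at [1.095, 0.313, 0.046, 1.304, 0, 1.431], TCP at [0.19, 0.543, 0.231] pointing down, gripper open.
Joint ranges: [-2.76, 2.76], [-0.86, 1.69], [-1.03, 1.26], [-2.2, 2.34], [-1.47, 1.5], [-3.14, 3.14]. Speed limits (rad/s): [2.57, 2.57, 3.14, 3.14, 3.14, 3.14].

INTERFACE

Orientations are given as a unit quaternion [w, x, y, z].
In Python, from workcell import env gives the robot as it stands.
- The arm moves only by the shell command python3 -m pendant 'ROWS' [FORCE]. ROWS is JSON, a list of rows, each a list of 3 entries, a list of its own where there are three numbers: the shift along the tool's x, y, z each as a share of 20 mm, from -1 to 1, then the turn about the tool's z as a share of 6 degrees, from -1 to 1, then the closure, from -1 (fully open) to 1 (shut). In form: [[[tx, ty, tz], turn, claw], ...]. A call has 1 to 12 rows; each row shifts and turns the commanded pose from where the row before left it, along the tool's axes as they then stand; what a row does not reach is not made up. A row lasts 1/8 s, in which the tool goes at most 62.5 mm and 10.7 degrees, less where a joint would pass 70% of its speed; a pose out of reach is approached as far as the arm can. A call with a number of a shift or a turn outside -1 to 1 is refused whole. A call with a gripper value outside its range is refused whole. The fingers move at their own pace and stop on an object; FORCE is the grip in N (left out, the last holds). Time passes only in rows, so rows that do not move let the fingers close. It gives the time, the measured TCP pose, the force and the opening at its end, in the units of the state.
- env.get_state(): the state, without advancing time (a new reading comes with each control period).
- env.read_camera(name): name is "side" or "top" or "wrist"; returns a dict with "color" (420x560x3 uint8, blue, green, red), "mtx" (3x3 intrinsics, pixels), "view" (4x4, takes a point from world to camera coordinates). Camera axes: x right, y down, z forward; pixel columns grow to the right and rows downward; lengths in m; the calibration is good to about 2 mm. A picture is of the moment at which its call begins. There is no depth.
- env.hand_in(): hands the job in, once; it reports no verdict.
Trained networks look in the newest picture that a camera, given by its name, has taken for a name from the list of things; names that differ only in an ending like _2 or _b are one class to them, and where a whole thing is asked for, a point or a joint stands for the part that bears it (a point fixed in the world has none). Each returns a list of dicts, best first, with "p" (0 to 1); they miss things now and then, are a little off and sometimes report something else, mostly with a low value. They report only what shows in the picture. A call takes as long as a camera call. They do not tell look-alikes from the thing itself.
- env.boxes_of(camera, thing): "location" ([column, row] in pixels, amid what is visible of it).
- env.cut_out(camera, thing): "region" (420x560 bool, what is visible of it) and "location" ([column, row] in pixels, amid what is visible of it).
The state is a dict: "clock": time; "joint_pos": joint angles; "qvel": joint speeds; "tau": joint torques, N m; "tcp_pos": TCP position; "orientation": TCP orientation; "wrist_force": force on the tool from outside, world axes, zero at the start; "ft_torque": the same for the moment, N m; "finger_gap": finger opening in m.
Only numpy, scipy, OpenCV 4.12 (cv2) and the standard library are available. Lean on these libraries where they do the work, as an engineer would, in place of code of your own. Each camera call takes 0.05 s, during which the arm holds its last target.

TASK

Stand each of the three coloured thread spools (pink, orange, turquoise) upright in the dish whose buttons match its colour, centred on the white disc. Slide the yellow seam gauge out from under the mint tin and the purple box, leaving those two stacked and upright in their rack, and lay the gauge flat inside the yellow outline on the dark pad. Let go of everything at the end.

Things in the scene. Friction and masses are not known exactly. Their poses are not given: they have to be found in the camera images.
- spool_pink: Spool of deep pink (magenta) thread standing upright on the table: a plain cylinder 32 mm in diameter and 50 mm tall with white end flanges, about 40 g. Origin at the centre of its underside, z up its axis. A white spool and a white round tape case nearby have no place to go.
- dish_pink: Round grey dish, fixed, with a ring of eight deep pink (magenta) buttons glued to its floor and a white disc 40 mm in diameter in the middle of the ring. 96 mm across the rim, rim 9 mm high, flat floor 4 mm above the table; the buttons rise 4 mm above it and leave a clear circle 57 mm wide. Origin: centre of the underside (on the table), below the disc's centre.
- spool_orange: Spool of orange thread standing upright on the table: a plain cylinder 32 mm in diameter and 50 mm tall with white end flanges, about 40 g. Origin at the centre of its underside, z up its axis. A white spool and a white round tape case nearby have no place to go.
- dish_orange: Round grey dish, fixed, with a ring of eight orange buttons glued to its floor and a white disc 40 mm in diameter in the middle of the ring. 96 mm across the rim, rim 9 mm high, flat floor 4 mm above the table; the buttons rise 4 mm above it and leave a clear circle 57 mm wide. Origin: centre of the underside (on the table), below the disc's centre.
- spool_turquoise: Spool of turquoise blue thread standing upright on the table: a plain cylinder 32 mm in diameter and 50 mm tall with white end flanges, about 40 g. Origin at the centre of its underside, z up its axis. A white spool and a white round tape case nearby have no place to go.
- dish_turquoise: Round grey dish, fixed, with a ring of eight turquoise blue buttons glued to its floor and a white disc 40 mm in diameter in the middle of the ring. 96 mm across the rim, rim 9 mm high, flat floor 4 mm above the table; the buttons rise 4 mm above it and leave a clear circle 57 mm wide. Origin: centre of the underside (on the table), below the disc's centre.
- gauge: Yellow plastic seam gauge with black ticks, 130 x 40 x 5 mm, 35 g, flat on the table. Origin: centre of underside, x along its length, z up. At the start its +x half lies under the tin in a wooden rack; 60 mm of its -x end sticks out towards the robot (49 mm clear of the rack). It slides straight out along its -x: clear of the tin after 70 mm, of the rack after 85 mm; the table there is free.
- gauge_pad: Dark grey flat pad, fixed, 154 x 64 mm and 3 mm thick, with a yellow rectangular outline (inside 132 x 42 mm) for the gauge. Origin at the centre of its underside (on the table), x along its length, z up. Either end of the gauge may point either way.
- tin: Closed mint-green tin, 70 (x) x 60 (y) x 22 mm, 60 g, on the gauge in a fixed light-wood rack. Origin: centre of underside. Rack: no floor, back and side walls 30 mm high, 86 mm wide; two front (-x) posts 30 mm high, 48 mm apart, hold the tin back (3 mm play) while the gauge slides out between them. The tin then tips back a little and settles 5 mm down onto the table.
- pinbox: Small closed purple box, 46 x 42 x 16 mm, 30 g, lying loose on top of the mint tin; its top is 43 mm above the table at the start. Origin at the centre of its underside.
Not all that is in view belongs to the job. Several things look just like the gauge: the one meant starts nearest to the robot's base.

How it is judged:
By the outcome, as a careful person would: the job done as asked, in the order asked, and still so for the second after the job is handed in, with the robot touching nothing.
It also fails if it takes over 123 s, if anything falls off the work surface, if the arm or the gripper's body presses on something with over 40 N, if the wrist force passes 120 N, or if a joint passes its speed limit or range.

## Working session

There is one attempt and no reset: what is moved stays moved. The work goes in short steps, Python scripts to look and compute and a shell command to move; the robot and the scene stay as the last step left them, time stands still between calls to the robot, and variables do not carry over. Pictures are saved under pics/ and viewed, and the job is handed in when it is done.

```bash
ls; mkdir -p pics; python3 - <<'E'
from workcell import env
import cv2
s=env.get_state()
for k,v in s.items(): print(k,v)
for c in ("top","side","wrist"):
    r=env.read_camera(c); cv2.imwrite(f"pics/{c}0.png",r["color"]); print(c,r["mtx"].tolist(),r["view"].tolist())
E
```

```text
pics
clock 0.0
joint_pos [1.09542319e+00 3.14002197e-01 4.49799658e-02 1.30357602e+00
 4.96376617e-05 1.43119552e+00]
qvel [-0.00088634  0.00091525  0.0003565  -0.00063983  0.0003243   0.00106337]
tau [ 9.82352722e-04 -4.80622029e+01  2.98533833e+01  1.93255325e-02
 -2.12995114e-04 -6.07149531e-06]
tcp_pos [0.18922677 0.54244425 0.23040824]
orientation [-2.96343456e-04  1.67098562e-01  9.85939784e-01 -8.51191169e-04]
wrist_force [0.58057105 0.793365   1.47228789]
ft_torque [-0.00995675 -0.01782865  0.02137257]
finger_gap 0.08515836170866072
top [[539.7227585950379, 0.0, 292.6362571219839], [0.0, 539.7227585950379, 210.72138215945085], [0.0, 0.0, 1.0]] [[0.004158504587691226, -0.9997447273903596, -0.022207811570925204, -0.08179460972210656], [-0.9863325818819025, -0.00044268880730980494, -0.16476602181517994, 0.5852368607648288], [0.16471413041319383, 0.022589468382311476, -0.9860826391131883, 1.3873033626259468], [0.0, 0.0, 0.0, 1.0]]
side [[388.8485650556051, 0.0, 282.2465657189023], [0.0, 388.8485650556051, 214.33687304942652], [0.0, 0.0, 1.0]] [[0.8974732768199647, -0.4410465347754319, -0.004435262857918541, -0.5637121202830244], [-0.29447752402268856, -0.5916772232924662, -0.7504672219906635, 0.15171691166225793], [0.32836672370918146, 0.6748303620907263, -0.6608927879474833, 0.9032350586374027], [0.0, 0.0, 0.0, 1.0]]
wrist [[294.26897681943916, 0.0, 279.7621431352203], [0.0, 294.26897681943916, 208.67630639138196], [0.0, 0.0, 1.0]] [[0.32946748010245397, 0.9441654184671102, -0.0016858605418787701, -0.5746578414798446], [0.8945152423017345, -0.31156960014601504, 0.3205727149255258, -0.04188474802994737], [0.30214840864186143, -0.10712631252722091, -0.9472224091096617, 0.3800050856446449], [0.0, 0.0, 0.0, 1.0]]
```

View pics/top0.png

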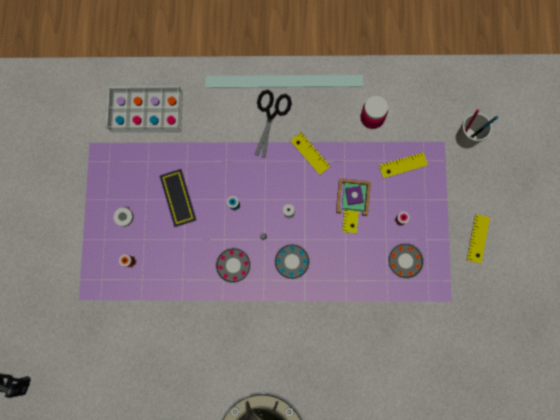

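View pics/side0.png

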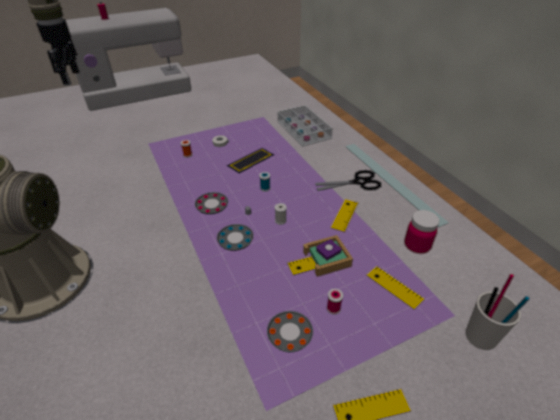

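View pics/wrist0.png

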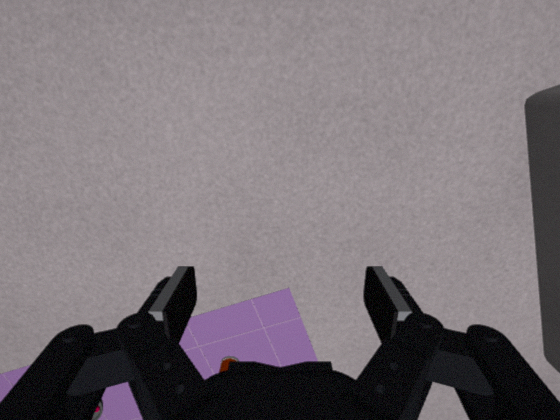

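```bash
cat > h.py <<'E'
from workcell import env
import numpy as np, cv2
from scipy.spatial.transform import Rotation as R
def ray(cam,px):
    K,V=cam["mtx"],cam["view"]
    d=np.linalg.inv(K)@np.array([px[0],px[1],1.]); Rm=V[:3,:3]
    return -Rm.T@V[:3,3], Rm.T@d
def at_z(cam,px,z):
    c,d=ray(cam,px); return c+d*(z-c[2])/d[2]
def proj(cam,P):
    p=cam["view"][:3,:3]@np.asarray(P,float)+cam["view"][:3,3]; p=cam["mtx"]@p; return p[:2]/p[2]
def rot(s): 
    q=s["orientation"]; return R.from_quat([q[1],q[2],q[3],q[0]]).as_matrix()
def go(xyz,yaw=None):
    """rows needed: shift in tool axes (units of 20mm), after turn by yaw (deg, direction of tool y in world mod 180)"""
    s=env.get_state(); M=rot(s); d=M.T@(np.array(xyz)-s["tcp_pos"])
    print("tcp",s["tcp_pos"].round(4),"t",s["clock"],"gap",round(s["finger_gap"],4),"F",s["wrist_force"].round(1))
    cy=np.degrees(np.arctan2(M[1,1],M[0,1]))
    print("tool y yaw",cy.round(1),"shift units",(d/0.02).round(2))
    if yaw is not None:
        w=(yaw-cy+90)%180-90
        print("turn units about tool z (down, so minus):",(-w/6))
        a=np.radians(yaw if abs(((yaw-cy)+180)%360-180)<=90 else yaw+180); 
        y=np.array([np.cos(a),np.sin(a),0]); z=np.array([0,0,-1.]); x=np.cross(y,z)
        e=np.array(xyz)-s["tcp_pos"]; print("after turn: shift units",(np.array([x@e,y@e,z@e])/0.02).round(2))
    print("j",s["joint_pos"].round(2))
E
python3 - <<'E'
from h import *
C={c:env.read_camera(c) for c in("top","side")}
hs=dict(spool_pink=.025,spool_orange=.025,spool_turquoise=.025,dish_pink=.006,dish_orange=.006,dish_turquoise=.006,gauge=.005,gauge_pad=.003,tin=.02,pinbox=.04)
for n,h in hs.items():
    for c in C:
        for r in env.boxes_of(c,n)[:5]:
            print(n,c,round(r["p"],2),np.round(r["location"],1),at_z(C[c],r["location"],h).round(4))
E
```

```text
spool_pink top 0.7 [404.6 216.9] [ 0.5725 -0.3805  0.025 ]
spool_pink top 0.27 [175.8 199.2] [0.6209 0.2386 0.025 ]
spool_pink side 0.74 [333.9 297.3] [ 0.574  -0.3609  0.025 ]
spool_orange top 0.66 [127.  260.7] [0.4533 0.3632 0.025 ]
spool_orange side 0.54 [186.4 148.7] [0.455  0.3639 0.025 ]
spool_turquoise top 0.62 [234.2 202.6] [0.6115 0.0788 0.025 ]
spool_turquoise side 0.48 [265.8 182.3] [0.613  0.0785 0.025 ]
dish_pink top 0.95 [233.6 264.2] [0.446  0.0793 0.006 ]
dish_pink side 0.95 [209.9 202.7] [0.4415 0.0848 0.006 ]
dish_orange top 0.9 [403.2 258. ] [ 0.4638 -0.377   0.006 ]
dish_orange side 0.66 [288.8 330.6] [ 0.4566 -0.3793  0.006 ]
dish_turquoise top 0.91 [292.2 258.8] [ 0.4609 -0.0789  0.006 ]
dish_turquoise side 0.82 [238.3 236.2] [ 0.4643 -0.0773  0.006 ]
gauge top 0.98 [308.2 155. ] [ 0.7499 -0.1222  0.005 ]
gauge top 0.79 [400.1 164.5] [ 0.7223 -0.3762  0.005 ]
gauge top 0.61 [479.2 239.9] [ 0.5131 -0.5824  0.005 ]
gauge top 0.54 [350.6 220.5] [ 0.5656 -0.2375  0.005 ]
gauge side 0.94 [395.5 287.6] [ 0.7216 -0.3878  0.005 ]
gauge side 0.78 [302.6 266. ] [ 0.5648 -0.2386  0.005 ]
gauge side 0.68 [343.9 212.8] [ 0.7578 -0.12    0.005 ]
gauge side 0.68 [372.9 406. ] [ 0.5215 -0.5773  0.005 ]
gauge_pad top 0.76 [176.  196.9] [0.6315 0.2437 0.003 ]
gauge_pad top 0.39 [406.2 260.6] [ 0.4571 -0.3854  0.003 ]
gauge_pad side 0.61 [245.1 157.9] [0.6189 0.2583 0.003 ]
tin top 0.73 [348.1 198.2] [ 0.6246 -0.2303  0.02  ]
tin side 0.85 [321.5 261. ] [ 0.6054 -0.256   0.02  ]
tin side 0.31 [334.8 299.2] [ 0.5754 -0.363   0.02  ]
pinbox top 0.53 [352.3 196.6] [ 0.6251 -0.2399  0.04  ]
pinbox side 0.54 [324.4 248.7] [ 0.621  -0.2406  0.04  ]
```

```bash
python3 - <<'E'
import cv2
i=cv2.imread("pics/top0.png")
a=cv2.resize(i[130:300,80:280],(800,680),interpolation=3)[:600]; cv2.imwrite("pics/cropL.png",a)
a=cv2.resize(i[140:290,300:500],(800,600),interpolation=3); cv2.imwrite("pics/cropR.png",a)
E
```

```text
(no output)
```

View pics/cropL.png

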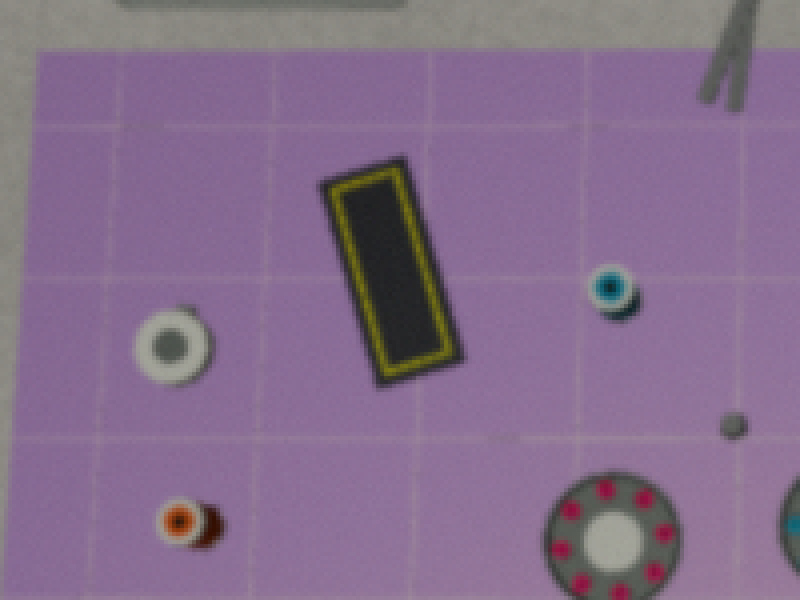

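View pics/cropR.png

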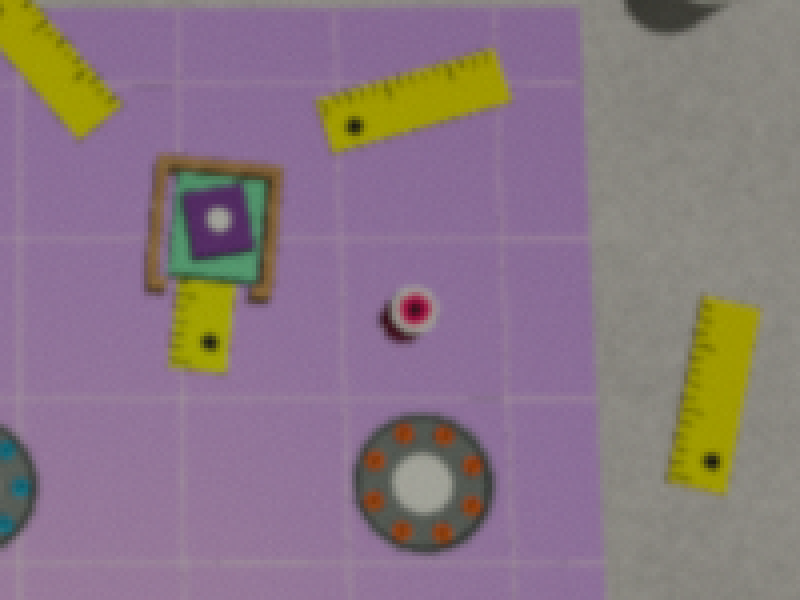

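Crops: pink spool top (403,217), orange (125,260), turquoise (233,202). White decoys are at (122,216) and (288,211). Gauge candidates: (351,221) under the tin, (310,153), (403,165), (478,239). I choose (351,221): it is nearest the base and lies under the tin. Now precise measurements.

```bash
cat > m.py <<'E'
from h import *
def white(cam,P,r,nm,thr=.2):
    px=proj(cam,P); u,v=px; S=6
    M=np.array([[S,0,-S*(u-r)],[0,S,-S*(v-r)]],float)
    i=cv2.warpAffine(cam["color"],M,(int(2*r*S),int(2*r*S)),flags=cv2.INTER_CUBIC)
    h=cv2.cvtColor(i,cv2.COLOR_BGR2HSV)
    m=((h[...,1]<45)&(h[...,2]>125)).astype(np.uint8)
    cs,_=cv2.findContours(m,cv2.RETR_EXTERNAL,cv2.CHAIN_APPROX_NONE)
    cs=[cv2.convexHull(c) for c in cs if cv2.contourArea(c)>150]
    if not cs: return None
    c=min(cs,key=lambda c:np.linalg.norm(cv2.boundingRect(c)[0]+cv2.boundingRect(c)[2]/2-r*S))
    c=max(cs,key=cv2.contourArea)
    e=cv2.fitEllipse(c); cv2.ellipse(i,e,(0,255,0),1); cv2.imwrite(f"pics/w_{nm}.png",i)
    p=np.array(e[0])/S+px-r
    return p,np.array(e[1])/S
E
python3 - <<'E'
from m import *
C={c:env.read_camera(c) for c in("top","side")}
T=dict(sp=((.5735,-.375),.05),so=((.454,.3635),.05),st=((.612,.0787),.05),dp=((.444,.081),.004),do=((.459,-.379),.004),dt=((.462,-.078),.004))
for n,(xy,z) in T.items():
    for c in C:
        w=white(C[c],(*xy,z),11 if c=="top" else 12,f"{n}_{c}")
        if w: print(n,c,w[0].round(1),w[1].round(1),at_z(C[c],w[0],z).round(4))
import glob
f=sorted(glob.glob("pics/w_*")); ims=[cv2.resize(cv2.imread(x),(132,132)) for x in f]; print(f)
cv2.imwrite("pics/grid.png",np.vstack([np.hstack(ims[:6]),np.hstack(ims[6:]+[ims[0]*0]*(12-len(ims)))]))
E
```

```text
sp top [403.4 216.8] [11.9 13.2] [ 0.5688 -0.3728  0.05  ]
sp side [335.2 294. ] [12.3 16. ] [ 0.5691 -0.3699  0.05  ]
so top [124.  259.9] [11.7 13.3] [0.4536 0.3629 0.05  ]
so side [212.8 129.2] [ 2.6 27.4] [0.563  0.4043 0.05  ]
st top [231.6 201.1] [11.6 14.2] [0.6109 0.0825 0.05  ]
st side [264.2 174.3] [ 5.7 11.8] [0.6119 0.0849 0.05  ]
dp top [232.9 265. ] [14.9 15.1] [0.444  0.0815 0.004 ]
dp side [211.2 203. ] [ 8.5 13.6] [0.4449 0.0842 0.004 ]
do top [405.2 260.5] [14.7 15.3] [ 0.4573 -0.3825  0.004 ]
do side [289.5 331.3] [16.8 19.1] [ 0.4578 -0.3802  0.004 ]
dt top [291.6 261.2] [15.  15.1] [ 0.4546 -0.0772  0.004 ]
dt side [234.8 237.2] [10.4 15.1] [ 0.4555 -0.0745  0.004 ]
['pics/w_do_side.png', 'pics/w_do_top.png', 'pics/w_dp_side.png', 'pics/w_dp_top.png', 'pics/w_dt_side.png', 'pics/w_dt_top.png', 'pics/w_so_side.png', 'pics/w_so_top.png', 'pics/w_sp_side.png', 'pics/w_sp_top.png', 'pics/w_st_side.png', 'pics/w_st_top.png']
```

View pics/grid.png

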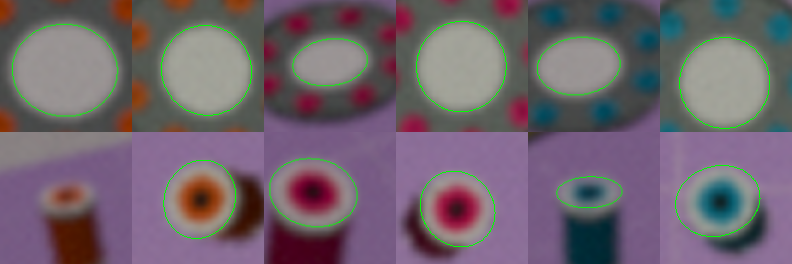

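```bash
python3 -m pendant '[[[0,0,0],-1,-1],[[0,0,0],-1,-1],[[0,0,0],-1,-1],[[0,0,0],-0.2,-1]]' 40; python3 -c "
from h import *
go((.569,-.3715,.12),90)"
```

```text
clock: 1.85
tcp_pos: [0.1895, 0.5429, 0.2313]
orientation: [0.0, 0.0, 1.0, 0.0]
wrist_force: [0.3, 0.2, -0.5]
finger_gap: 0.0854
tcp [0.1895 0.5429 0.2313] t 1.85 gap 0.0854 F [ 0.3  0.2 -0.5]
tool y yaw 90.0 shift units [-19.01 -45.71   5.56]
turn units about tool z (down, so minus): -0.006704709901401411
after turn: shift units [-18.97 -45.72   5.57]
j [1.1  0.31 0.05 1.3  0.   1.1 ]
```

```bash
M="python3 -m pendant"; $M '[[[-1,-1,0],0,-1],[[-1,-1,0],0,-1],[[-1,-1,0],0,-1],[[-1,-1,0],0,-1],[[-1,-1,0],0,-1],[[-1,-1,0],0,-1],[[-1,-1,0],0,-1],[[-1,-1,0],0,-1],[[-1,-1,0],0,-1],[[-1,-1,0],0,-1],[[-1,-1,0],0,-1],[[-1,-1,0],0,-1]]' >/dev/null;  $M '[[[-1,-1,0],0,-1],[[-1,-1,0],0,-1],[[-1,-1,0],0,-1],[[-1,-1,0],0,-1],[[-1,-1,0],0,-1],[[0,-1,0],0,-1],[[0,-1,0],0,-1],[[0,-1,0],0,-1],[[0,-1,0],0,-1],[[0,-1,0],0,-1],[[0,-1,0],0,-1],[[0,-1,0],0,-1]]'; $M '[[[0,-1,0],0,-1],[[0,-1,0],0,-1],[[0,-1,0],0,-1],[[0,-1,0],0,-1],[[0,-1,0],0,-1],[[0,-1,0],0,-1],[[0,-1,0],0,-1],[[0,-1,0],0,-1],[[0,-1,0],0,-1],[[0,-1,0],0,-1],[[0,-1,0],0,-1],[[0,-1,0],0,-1]]';$M '[[[0,-1,0.5],0,-1],[[0,-1,0.5],0,-1],[[0,-1,0.5],0,-1],[[0,-1,0.5],0,-1],[[0,-1,0.5],0,-1],[[0,-1,0.5],0,-1],[[0,-1,0.5],0,-1],[[0,-1,0.5],0,-1],[[0,-1,0.5],0,-1]]'; python3 -c "
from h import *
go((.569,-.3715,.12),90)
r=env.read_camera('wrist');cv2.imwrite('pics/w1.png',r['color'])
print(proj(r,(.569,-.3715,.05)),proj(r,(.569,-.3715,.0)), env.boxes_of('wrist','spool_pink'))"
```

```text
clock: 4.85
tcp_pos: [0.529, 0.0614, 0.2314]
orientation: [0.0, 0.0, 1.0, 0.0]
wrist_force: [1.2, -0.3, -0.1]
finger_gap: 0.0851
clock: 6.35
tcp_pos: [0.529, -0.1787, 0.2313]
orientation: [0.0, 0.0, 1.0, 0.0]
wrist_force: [0.1, -0.4, -0.0]
finger_gap: 0.0855
clock: 7.48
tcp_pos: [0.5289, -0.3586, 0.1406]
orientation: [0.0, 0.0, 1.0, 0.0]
wrist_force: [-0.6, 0.6, -0.2]
finger_gap: 0.0853
tcp [ 0.5289 -0.3586  0.1406] t 7.475 gap 0.0853 F [-0.6  0.6 -0.2]
tool y yaw 90.0 shift units [-2.01 -0.64  1.03]
turn units about tool z (down, so minus): -0.006094844650528823
after turn: shift units [-2.01 -0.64  1.03]
j [-0.72  0.47  0.06  1.16  0.   -0.72]
[264.852483  255.3139812] [267.14879915 232.72133424] [{'location': [267.2, 245.8], 'p': 0.69}]
```

View pics/w1.png

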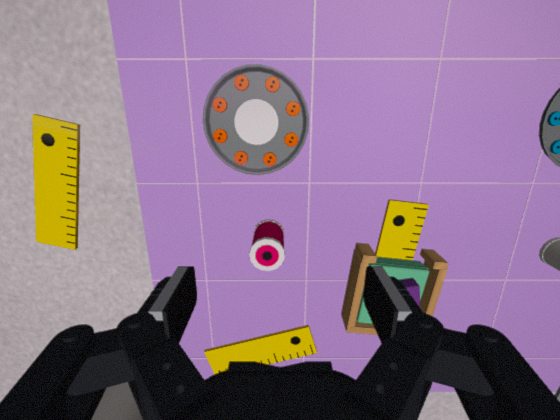

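Wrist view: the pink spool's top is at about (267,256), predicted (265,255). The gauge under the tin is at (400,225). Going down on the spool.

```bash
M="python3 -m pendant"; $M '[[[-1,-0.6,0],0,-1],[[-1,0,0],0,-1],[[0,0,1],0,-1],[[0,0,1],0,-1],[[0,0,1],0,-1],[[0,0,1],0,-1],[[0,0,1],0,-1],[[0,0,1],0,-1],[[0,0,0.4],0,-1],[[0,0,0],0,1],[[0,0,0],0,1],[[0,0,0],0,1]]' 40; $M '[[[0,0,0],0,1],[[0,0,0],0,1],[[0,0,0],0,1],[[0,0,0],0,1]]'; python3 -c "
from h import *
go((.4445,.083,.12),90)"
```

```text
clock: 9.07
tcp_pos: [0.5695, -0.3698, 0.0143]
orientation: [0.001, 0.0, 1.0, -0.001]
wrist_force: [-0.5, -1.8, -0.1]
finger_gap: 0.0322
clock: 9.57
tcp_pos: [0.5696, -0.3698, 0.0145]
orientation: [0.001, 0.0, 1.0, -0.001]
wrist_force: [-0.5, 1.0, 6.0]
finger_gap: 0.0308
tcp [ 0.5696 -0.3698  0.0145] t 9.575 gap 0.0308 F [-0.5  1.   6. ]
tool y yaw 90.0 shift units [ 6.26 22.63 -5.31]
turn units about tool z (down, so minus): -0.006133606948942827
after turn: shift units [ 6.25 22.64 -5.28]
j [-0.69  0.64  0.01  0.94  0.   -0.69]
```

```bash
M="python3 -m pendant"; $M '[[[0,0,-0.5],0,1],[[0,0,-1],0,1],[[0,0,-1],0,1],[[0,0,-1],0,1],[[0,0,-1],0,1],[[0,0,-1],0,1],[[1,1,0],0,1],[[1,1,0],0,1],[[1,1,0],0,1],[[1,1,0],0,1],[[1,1,0],0,1],[[1,1,0],0,1]]' ; $M '[[[0,1,0],0,1],[[0,1,0],0,1],[[0,1,0],0,1],[[0,1,0],0,1],[[0,1,0],0,1],[[0,1,0],0,1],[[0,1,0],0,1],[[0,1,0],0,1],[[0,1,0],0,1],[[0,1,0],0,1],[[0,1,0],0,1],[[0,1,0],0,1]]'; $M '[[[0,1,0],0,1],[[0,1,0],0,1],[[0,1,0],0,1],[[0,0.7,0],0,1],[[0,0,0],0,1],[[0,0,0],0,1]]';  python3 -c "
from h import *
go((.4445,.083,.12),90)
r=env.read_camera('wrist');cv2.imwrite('pics/w2.png',r['color'])
print(proj(r,(.4445,.083,.004)))
r=env.read_camera('side');cv2.imwrite('pics/s2.png',cv2.resize(r['color'][100:310,120:400],None,fx=2.8,fy=2.8))
"
```

```text
clock: 11.08
tcp_pos: [0.448, -0.2485, 0.1235]
orientation: [-0.0, 0.0, 1.0, 0.0]
wrist_force: [-0.6, 0.3, -1.3]
finger_gap: 0.0311
clock: 12.58
tcp_pos: [0.449, -0.0079, 0.1233]
orientation: [0.0, 0.0, 1.0, 0.0]
wrist_force: [-0.3, 0.2, -0.6]
finger_gap: 0.031
clock: 13.32
tcp_pos: [0.4492, 0.0646, 0.1233]
orientation: [0.0, 0.0, 1.0, -0.0]
wrist_force: [0.6, -0.1, -1.0]
finger_gap: 0.031
tcp [0.4492 0.0646 0.1233] t 13.325 gap 0.031 F [ 0.6 -0.1 -1. ]
tool y yaw 90.0 shift units [0.24 0.92 0.16]
turn units about tool z (down, so minus): -0.0061544247627765
after turn: shift units [0.23 0.92 0.16]
j [-0.03  0.15 -0.44  0.98 -0.   -0.03]
[299.35704774 197.27925435]
```

View pics/w2.png

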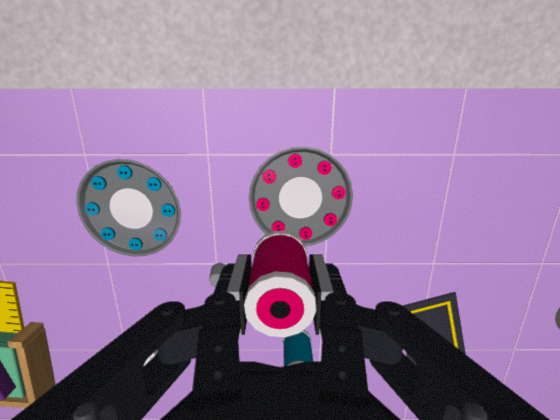

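View pics/s2.png

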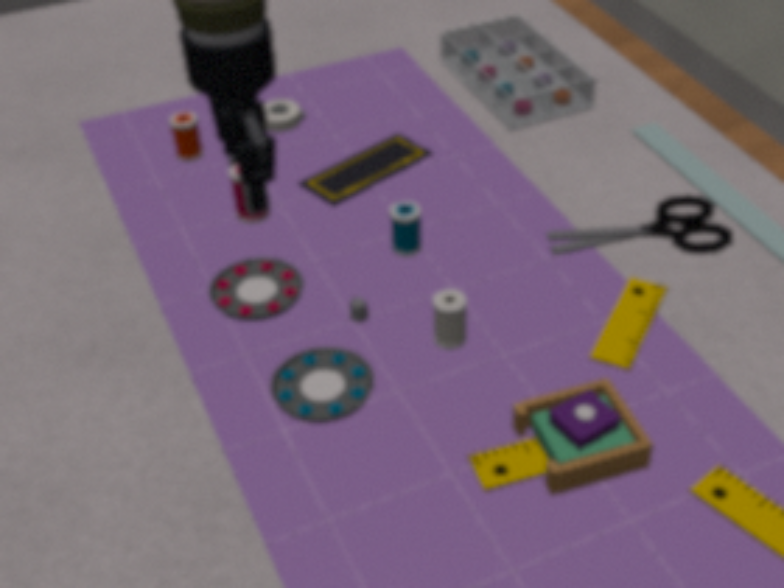

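```bash
python3 -c "
from h import *
r=env.read_camera('wrist');t=env.get_state()['tcp_pos']
print(at_z(r,(281,305.5),t[2]+.0355)-t, at_z(r,(300.5,197.5),.004))
h=cv2.cvtColor(r['color'],cv2.COLOR_BGR2HSV)
m=((h[...,1]<40)&(h[...,2]>150)).astype(np.uint8);m[:268]=0;m[345:]=0;m[:,:240]=0;m[:,322:]=0
n,l,s,c=cv2.connectedComponentsWithStats(m);k=1+np.argmax(s[1:,4]);print(s[k],c[k])
"
```

```text
[-0.00208798  0.00089346  0.0355    ] [0.44477943 0.08376837 0.004     ]
[ 244  276   72   62 1792] [279.85602679 304.82477679]
```

```bash
M="python3 -m pendant"; $M '[[[0.13,0.93,0],0,1],[[0,0,1],0,1],[[0,0,1],0,1],[[0,0,1],0,1],[[0,0,1],0,1],[[0,0,0.5],0,1],[[0,0,0.5],0,1],[[0,0,0.2],0,1],[[0,0,0],0,1],[[0,0,0],0,1]]';python3 -c "
from h import *
go((.4465,.083,.0185),90)"
```

```text
clock: 14.72
tcp_pos: [0.447, 0.0834, 0.0197]
orientation: [0.0, 0.0, 1.0, 0.0]
wrist_force: [0.4, -1.0, -0.8]
finger_gap: 0.031
tcp [0.447  0.0834 0.0197] t 14.725 gap 0.031 F [ 0.4 -1.  -0.8]
tool y yaw 90.0 shift units [ 0.03 -0.02  0.06]
turn units about tool z (down, so minus): -0.006438636153002146
after turn: shift units [ 0.03 -0.02  0.06]
j [ 0.01  0.27 -0.59  0.71  0.    0.01]
```

```bash
M="python3 -m pendant"; $M '[[[0,0,0.07],0,1],[[0,0,0],0,0.3],[[0,0,0],0,-0.5],[[0,0,0],0,-1],[[0,0,0],0,-1],[[0,0,0],0,-1],[[0,0,-1],0,-1],[[0,0,-1],0,-1],[[0,0,-1],0,-1],[[0,0,-1],0,-1],[[0,0,-1],0,-1],[[0,0,-1],0,-1]]' ; $M '[[[0,1,0],0,-1],[[0,1,0],0,-1],[[0,1,0],0,-1],[[0,1,0],0,-1],[[0,1,0],0,-1],[[0,1,0],0,-1],[[0,1,0],0,-1],[[0,1,0],0,-1],[[0,1,0],0,-1],[[0,1,0],0,-1],[[0,1,0],0,-1],[[0,1,0],0,-1]]'; python3 -c "
from h import *
go((.454,.363,.12),90)
r=env.read_camera('wrist');cv2.imwrite('pics/w3.png',r['color'])
print(proj(r,(.454,.363,.05)))
r=env.read_camera('top');cv2.imwrite('pics/t3.png',cv2.resize(r['color'][130:300,80:320],None,fx=3,fy=3))
"
```

```text
clock: 16.23
tcp_pos: [0.4465, 0.0833, 0.1385]
orientation: [-0.0, 0.0, 1.0, 0.0]
wrist_force: [0.2, -1.6, -0.6]
finger_gap: 0.0857
clock: 17.73
tcp_pos: [0.4467, 0.3246, 0.1379]
orientation: [0.0, 0.0, 1.0, 0.0]
wrist_force: [-0.4, -0.8, 0.7]
finger_gap: 0.0854
tcp [0.4467 0.3246 0.1379] t 17.725 gap 0.0854 F [-0.4 -0.8  0.7]
tool y yaw 90.0 shift units [-0.36  1.92  0.89]
turn units about tool z (down, so minus): -0.006004685212554743
after turn: shift units [-0.36  1.92  0.89]
j [ 0.48  0.31 -0.19  1.07  0.    0.48]
[325.2035079  221.60573891]
```

View pics/w3.png

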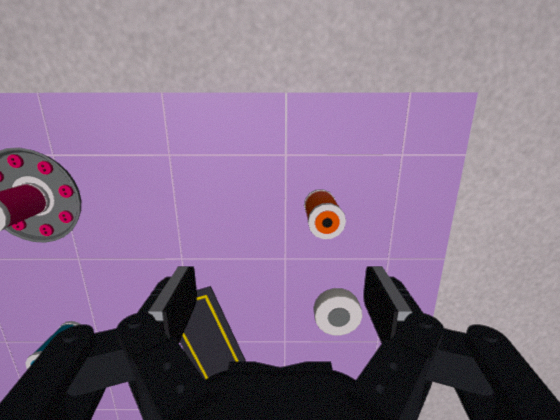

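View pics/t3.png

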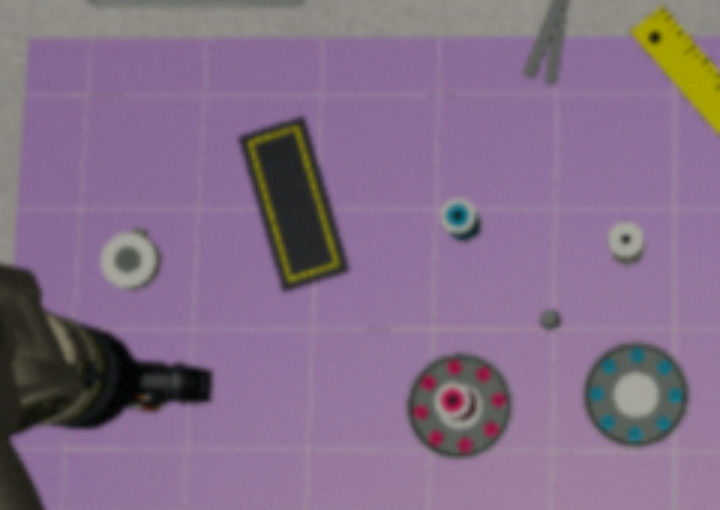

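```bash
M="python3 -m pendant"; $M '[[[-0.35,1,0],0,-1],[[0,0.95,0],0,-1],[[0,0,1],0,-1],[[0,0,1],0,-1],[[0,0,1],0,-1],[[0,0,1],0,-1],[[0,0,1],0,-1],[[0,0,1],0,-1],[[0,0,0.1],0,-1],[[0,0,0],0,1],[[0,0,0],0,1],[[0,0,0],0,1]]' 40; $M '[[[0,0,0],0,1],[[0,0,0],0,1],[[0,0,0],0,1]]'; python3 -c "
from h import *
go((.4575,-.3815,.12),90)"
```

```text
clock: 19.32
tcp_pos: [0.4543, 0.3627, 0.0168]
orientation: [0.001, 0.0, 1.0, 0.0]
wrist_force: [-0.4, 0.4, 0.6]
finger_gap: 0.032
clock: 19.7
tcp_pos: [0.4545, 0.3628, 0.0169]
orientation: [0.001, 0.0, 1.0, 0.001]
wrist_force: [0.4, -0.4, 4.8]
finger_gap: 0.0309
tcp [0.4545 0.3628 0.0169] t 19.7 gap 0.0309 F [ 0.4 -0.4  4.8]
tool y yaw 90.0 shift units [ -0.19 -37.21  -5.19]
turn units about tool z (down, so minus): -0.0062725413912119166
after turn: shift units [ -0.15 -37.21  -5.15]
j [ 0.54  0.47 -0.27  0.82  0.    0.54]
```

```bash
M="python3 -m pendant"; $M '[[[0,0,-0.5],0,1],[[0,0,-1],0,1],[[0,0,-1],0,1],[[0,0,-1],0,1],[[0,0,-1],0,1],[[0,-1,-1],0,1],[[0,-1,0],0,1],[[0,-1,0],0,1],[[0,-1,0],0,1],[[0,-1,0],0,1],[[0,-1,0],0,1],[[0,-1,0],0,1]]' ; $M '[[[0,-1,0],0,1],[[0,-1,0],0,1],[[0,-1,0],0,1],[[0,-1,0],0,1],[[0,-1,0],0,1],[[0,-1,0],0,1],[[0,-1,0],0,1],[[0,-1,0],0,1],[[0,-1,0],0,1],[[0,-1,0],0,1],[[0,-1,0],0,1],[[0,-1,0],0,1]]'; $M '[[[0,-1,0],0,1],[[0,-1,0],0,1],[[0,-1,0],0,1],[[0,-1,0],0,1],[[0,-1,0],0,1],[[0,-1,0],0,1],[[0,-1,0],0,1],[[0,-1,0],0,1],[[0,-1,0],0,1],[[0,-1,0],0,1],[[0,-1,0],0,1],[[0,-1,0],0,1]]';  $M '[[[0,-1,0],0,1],[[0,-1,0],0,1],[[0,-1,0],0,1],[[0,-1,0],0,1],[[0,-1,0],0,1],[[0,0,0],0,1],[[0,0,0],0,1]]'; python3 -c "
from h import *
go((.4575,-.3815,.021),90)
r=env.read_camera('wrist');cv2.imwrite('pics/w4.png',r['color'])
print(proj(r,(.4575,-.3815,.004)))
"
```

```text
clock: 21.2
tcp_pos: [0.4536, 0.2209, 0.1257]
orientation: [-0.0, 0.0, 1.0, -0.0]
wrist_force: [-0.1, 0.3, -1.0]
finger_gap: 0.0311
clock: 22.7
tcp_pos: [0.4531, -0.0189, 0.1258]
orientation: [0.0, 0.0, 1.0, 0.0]
wrist_force: [-0.3, 0.6, -0.7]
finger_gap: 0.0308
clock: 24.2
tcp_pos: [0.4534, -0.259, 0.1259]
orientation: [0.0, 0.0, 1.0, 0.0]
wrist_force: [0.5, 0.3, -0.2]
finger_gap: 0.0313
clock: 25.08
tcp_pos: [0.4531, -0.3573, 0.1256]
orientation: [-0.0, 0.0, 1.0, 0.0]
wrist_force: [-0.0, 0.3, -0.7]
finger_gap: 0.031
tcp [ 0.4531 -0.3573  0.1256] t 25.075 gap 0.031 F [-0.   0.3 -0.7]
tool y yaw 90.0 shift units [-0.23 -1.21  5.23]
turn units about tool z (down, so minus): -0.006841998437697801
after turn: shift units [-0.22 -1.21  5.23]
j [-0.81  0.37 -0.14  1.06  0.   -0.81]
[253.65298038 205.95160383]
```

View pics/w4.png

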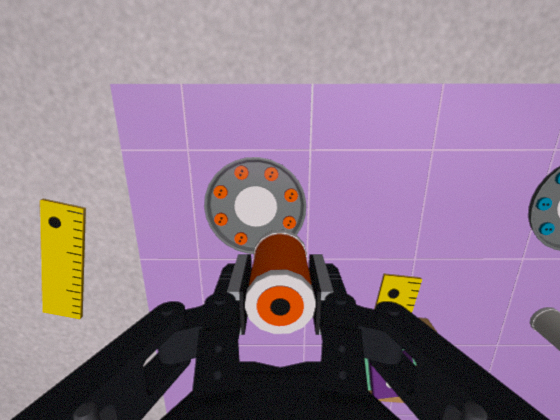

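```bash
python3 -c "
from h import *
r=env.read_camera('wrist');t=env.get_state()['tcp_pos']
print(at_z(r,(256,207),.004))
h=cv2.cvtColor(r['color'],cv2.COLOR_BGR2HSV)
m=(((h[...,1]<40)&(h[...,2]>150))).astype(np.uint8);m[:258]=0;m[345:]=0;m[:,:240]=0;m[:,322:]=0
c=cv2.findNonZero(m);b=cv2.boundingRect(c);print(b)
print(at_z(r,(281,(b[1]+b[1]+b[3])/2),t[2]+.033)-t)
"
```

```text
[ 0.45863233 -0.37904556  0.004     ]
(240, 275, 80, 60)
[-0.00060114  0.00070184  0.033     ]
```

```bash
M="python3 -m pendant"; $M '[[[-0.28,-1,0],0,1],[[0,-0.13,0],0,1],[[0,0,1],0,1],[[0,0,1],0,1],[[0,0,1],0,1],[[0,0,1],0,1],[[0,0,0.5],0,1],[[0,0,0.5],0,1],[[0,0,0.2],0,1],[[0,0,0],0,1],[[0,0,0],0,1]]';python3 -c "
from h import *
go((.4587,-.380,.021),90)"
```

```text
clock: 26.55
tcp_pos: [0.4592, -0.3806, 0.0224]
orientation: [0.0, 0.0, 1.0, -0.0]
wrist_force: [-0.2, 0.7, -0.5]
finger_gap: 0.031
tcp [ 0.4592 -0.3806  0.0224] t 26.55 gap 0.031 F [-0.2  0.7 -0.5]
tool y yaw 90.0 shift units [0.03 0.03 0.07]
turn units about tool z (down, so minus): -0.006757639599695627
after turn: shift units [0.03 0.03 0.07]
j [-0.83  0.49 -0.22  0.85  0.   -0.83]
```

```bash
M="python3 -m pendant"; $M '[[[0,0,0.07],0,1],[[0,0,0],0,0.3],[[0,0,0],0,-0.5],[[0,0,0],0,-1],[[0,0,0],0,-1],[[0,0,0],0,-1],[[0,0,-1],0,-1],[[0,0,-1],0,-1],[[0,0,-1],0,-1],[[0,0,-1],0,-1],[[0,0,-1],0,-1],[[0,0,-1],0,-1]]' ; $M '[[[0,1,0],0,-1],[[0,1,0],0,-1],[[0,1,0],0,-1],[[0,1,0],0,-1],[[0,1,0],0,-1],[[0,1,0],0,-1],[[0,1,0],0,-1],[[0,1,0],0,-1],[[0,1,0],0,-1],[[0,1,0],0,-1],[[0,1,0],0,-1],[[0,1,0],0,-1]]'; $M '[[[-1,1,0],0,-1],[[-1,1,0],0,-1],[[-1,1,0],0,-1],[[-1,1,0],0,-1],[[-1,1,0],0,-1],[[0,1,0],0,-1],[[0,1,0],0,-1],[[0,1,0],0,-1],[[0,0,0],0,-1],[[0,0,0],0,-1]]'; python3 -c "
from h import *
go((.6114,.0837,.0145),90)
r=env.read_camera('wrist');cv2.imwrite('pics/w5.png',r['color'])
print(proj(r,(.6114,.0837,.05)))
r=env.read_camera('top');cv2.imwrite('pics/t5.png',cv2.resize(r['color'][140:290,300:500],None,fx=3,fy=3))
"
```

```text
clock: 28.05
tcp_pos: [0.4588, -0.3802, 0.1411]
orientation: [-0.0, 0.0, 1.0, 0.0]
wrist_force: [0.3, 0.3, 0.7]
finger_gap: 0.0853
clock: 29.55
tcp_pos: [0.459, -0.139, 0.1405]
orientation: [0.0, 0.0, 1.0, 0.0]
wrist_force: [-0.7, -0.7, -0.0]
finger_gap: 0.0854
clock: 30.8
tcp_pos: [0.559, 0.0197, 0.1407]
orientation: [0.0, 0.0, 1.0, -0.0]
wrist_force: [0.4, 0.3, 0.5]
finger_gap: 0.0855
tcp [0.559  0.0197 0.1407] t 30.8 gap 0.0855 F [0.4 0.3 0.5]
tool y yaw 90.0 shift units [-2.62  3.2   6.31]
turn units about tool z (down, so minus): -0.00541031008165523
after turn: shift units [-2.62  3.2   6.31]
j [-0.11  0.33 -0.16  1.08 -0.   -0.11]
[350.99840557 267.56161961]
```

View pics/w5.png

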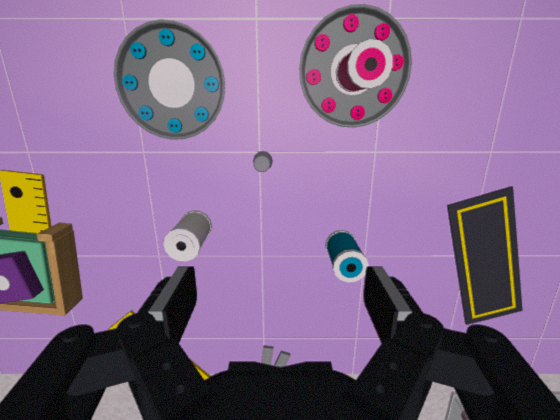

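View pics/t5.png

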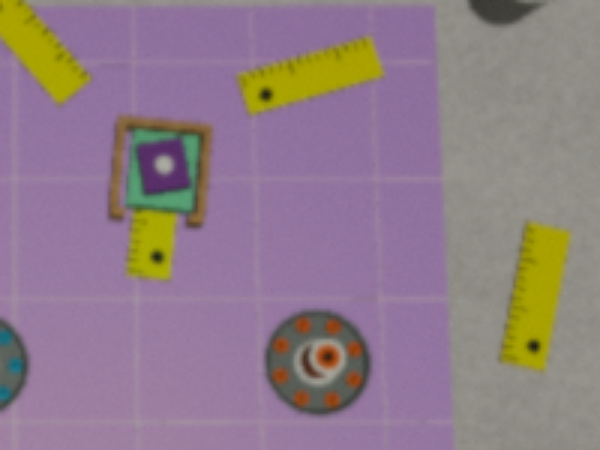

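Orange stands in its dish. The turquoise spool is at (351,267), exactly as predicted.

```bash
M="python3 -m pendant"; $M '[[[-1,1,0],0,-1],[[-1,1,0],0,-1],[[-0.62,1,0],0,-1],[[0,0.2,0],0,-1],[[0,0,1],0,-1],[[0,0,1],0,-1],[[0,0,1],0,-1],[[0,0,1],0,-1],[[0,0,1],0,-1],[[0,0,1],0,-1],[[0,0,0.3],0,-1],[[0,0,0],0,1]]' 40; $M '[[[0,0,0],0,1],[[0,0,0],0,1],[[0,0,0],0,1],[[0,0,0],0,1],[[0,0,0],0,1]]'; python3 -c "
from h import *
go((.455,-.076,.12),90)"
```

```text
clock: 32.4
tcp_pos: [0.6112, 0.0831, 0.0145]
orientation: [-0.0, 0.001, 1.0, -0.0]
wrist_force: [0.0, 0.2, 0.8]
finger_gap: 0.0699
clock: 33.02
tcp_pos: [0.6125, 0.0837, 0.0156]
orientation: [0.001, 0.0, 1.0, -0.0]
wrist_force: [-0.1, 0.9, 6.4]
finger_gap: 0.0311
tcp [0.6125 0.0837 0.0156] t 33.025 gap 0.0311 F [-0.1  0.9  6.4]
tool y yaw 90.0 shift units [ 7.86 -7.99 -5.24]
turn units about tool z (down, so minus): -0.005690243239392601
after turn: shift units [ 7.87 -7.98 -5.22]
j [ 0.01  0.53 -0.17  0.86 -0.    0.01]
```

```bash
M="python3 -m pendant"; $M '[[[0,0,-0.5],0,1],[[0,0,-1],0,1],[[0,0,-1],0,1],[[0,0,-1],0,1],[[0,0,-1],0,1],[[0,0,-1],0,1],[[1,-1,0],0,1],[[1,-1,0],0,1],[[1,-1,0],0,1],[[1,-1,0],0,1],[[1,-1,0],0,1],[[1,-1,0],0,1]]' ; $M '[[[1,-1,0],0,1],[[0.6,-0.8,0],0,1],[[0,0,0],0,1],[[0,0,0],0,1]]'; python3 -c "
from h import *
r=env.read_camera('wrist');cv2.imwrite('pics/w6.png',r['color'])
t=env.get_state()['tcp_pos']
print(proj(r,(.455,-.076,.004)))
h=cv2.cvtColor(r['color'],cv2.COLOR_BGR2HSV)
m=(((h[...,1]<40)&(h[...,2]>150))).astype(np.uint8);m[:264]=0;m[345:]=0;m[:,:240]=0;m[:,322:]=0
c=cv2.findNonZero(m);b=cv2.boundingRect(c);print(b)
print(at_z(r,(281,(b[1]+b[1]+b[3])/2),t[2]+.0345)-t)
go((.455,-.076,.0196),90)
"
```

```text
clock: 34.52
tcp_pos: [0.4906, -0.0368, 0.1248]
orientation: [-0.0, 0.0, 1.0, 0.0]
wrist_force: [-0.1, -1.5, -0.1]
finger_gap: 0.0311
clock: 35.02
tcp_pos: [0.4599, -0.0721, 0.1248]
orientation: [0.0, 0.0, 1.0, 0.0]
wrist_force: [1.0, -0.2, 0.3]
finger_gap: 0.0311
[275.16824251 196.58712632]
(240, 273, 82, 72)
[0.00044022 0.00070771 0.0345    ]
tcp [ 0.4599 -0.0719  0.1247] t 35.075 gap 0.0312 F [-0.1 -0.2 -0.7]
tool y yaw 90.0 shift units [ 0.25 -0.2   5.25]
turn units about tool z (down, so minus): -0.0025914667792269106
after turn: shift units [ 0.25 -0.2   5.25]
j [-0.33  0.17 -0.42  0.99  0.   -0.33]
```

View pics/w6.png

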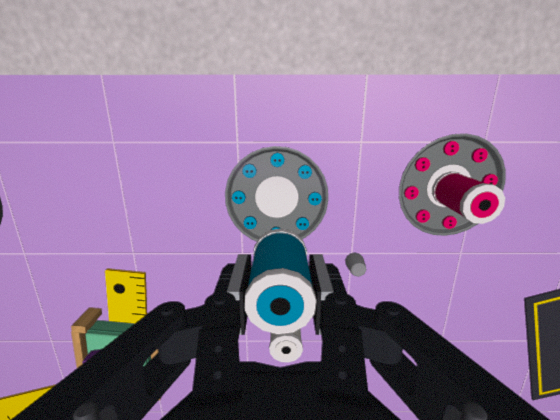

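```bash
M="python3 -m pendant"; $M '[[[0.2,-0.18,0],0,1],[[0,0,1],0,1],[[0,0,1],0,1],[[0,0,1],0,1],[[0,0,1],0,1],[[0,0,0.5],0,1],[[0,0,0.5],0,1],[[0,0,0.25],0,1],[[0,0,0],0,1],[[0,0,0],0,1]]';python3 -c "
from h import *
go((.456,-.0755,.0196),90)"
```

```text
clock: 36.33
tcp_pos: [0.4559, -0.076, 0.0198]
orientation: [0.0, 0.0, 1.0, -0.0]
wrist_force: [1.1, -0.5, -0.7]
finger_gap: 0.0309
tcp [ 0.4559 -0.076   0.0198] t 36.325 gap 0.0309 F [ 1.1 -0.5 -0.7]
tool y yaw 90.0 shift units [-0.01  0.02  0.01]
turn units about tool z (down, so minus): -0.006018274384156068
after turn: shift units [-0.01  0.02  0.01]
j [-0.34  0.28 -0.57  0.72  0.   -0.34]
```

```bash
M="python3 -m pendant"; $M '[[[0,0,0.02],0,1],[[0,0,0],0,0.3],[[0,0,0],0,-0.5],[[0,0,0],0,-1],[[0,0,0],0,-1],[[0,0,0],0,-1],[[0,0,-1],0,-1],[[0,0,-1],0,-1],[[0,0,-1],0,-1],[[0,0,-1],0,-1],[[0,0,-1],0,-1],[[0,0,-1],0,-1]]' ; $M '[[[0,-1,0],0,-1],[[0,-1,0],0,-1],[[-0.5,-1,0],0,-1],[[0,-1,0],0,-1],[[0,-1,0],0,-1],[[0,-1,0],0,-1],[[0,-1,0],0,-1],[[0,-1,0],0,-1],[[0,0,0],0,-1],[[0,0,0],0,-1]]'; python3 -c "
from h import *
r=env.read_camera('wrist');cv2.imwrite('pics/w7.png',r['color'])
go((.456,-.24,.02),90)
C=env.read_camera('top');cv2.imwrite('pics/t7.png',C['color'])
cv2.imwrite('pics/t7c.png',cv2.resize(C['color'][170:300,200:430],None,fx=3.4,fy=3.4,interpolation=2))
"
```

```text
clock: 37.83
tcp_pos: [0.4554, -0.0758, 0.1397]
orientation: [-0.0, 0.0, 1.0, 0.0]
wrist_force: [1.1, -0.7, 0.0]
finger_gap: 0.0853
clock: 39.08
tcp_pos: [0.4651, -0.2358, 0.1389]
orientation: [-0.0, 0.0, 1.0, 0.0]
wrist_force: [0.1, 0.8, -0.3]
finger_gap: 0.0858
tcp [ 0.4652 -0.2355  0.139 ] t 39.125 gap 0.0855 F [-0.5  0.1  1.1]
tool y yaw 90.0 shift units [ 0.46 -0.23  5.95]
turn units about tool z (down, so minus): -0.004182190248634754
after turn: shift units [ 0.46 -0.23  5.95]
j [-0.62  0.26 -0.26  1.05  0.   -0.62]
```

View pics/w7.png

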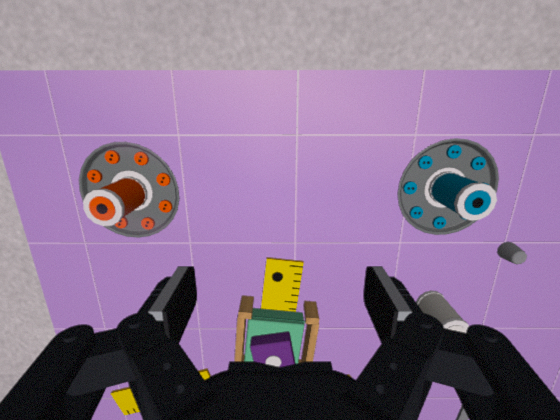

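View pics/t7c.png

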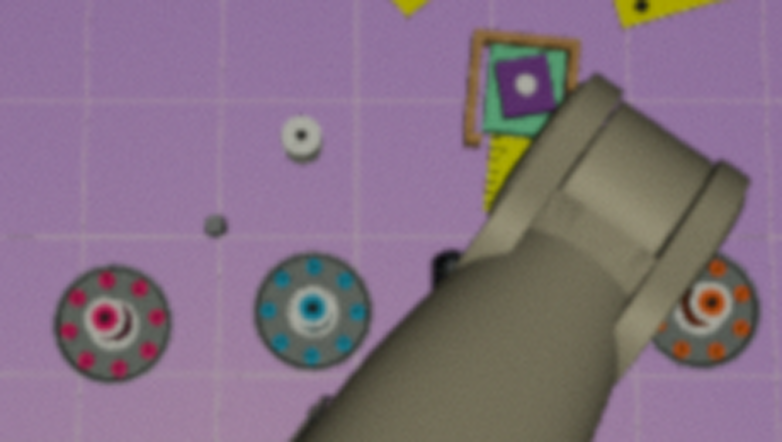

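Three spools stand on their discs. The gauge's visible end in the wrist view is at (283,285). Next I measure its edges.

```bash
cat > y.py <<'E'
from h import *
def yel(img): 
    h=cv2.cvtColor(img,cv2.COLOR_BGR2HSV); return ((h[...,0]>20)&(h[...,0]<36)&(h[...,1]>140)&(h[...,2]>70)).astype(np.uint8)
def rect(cam,m,z,S=4):
    m=(cv2.GaussianBlur(cv2.resize(m*255,None,fx=S,fy=S,interpolation=1),(0,0),2)>127).astype(np.uint8)
    m=cv2.morphologyEx(m,cv2.MORPH_CLOSE,np.ones((31,31)))
    cs,_=cv2.findContours(m,0,1); c=max(cs,key=cv2.contourArea)[:,0]
    px=(c+.5)/S-.5
    P=np.array([at_z(cam,p,z)[:2] for p in px])
    (cx,cy),(a,b),ang=cv2.minAreaRect((P*1000).astype(np.float32))
    return P,np.array([cx,cy,a,b,ang])
E
python3 - <<'E'
from y import *
r=env.read_camera("wrist"); m=yel(r["color"]); k=m*0; k[245:315,250:312]=1
P,q=rect(r,m*k,.005); print("wrist",q.round(1)); print(cv2.boxPoints(((q[0],q[1]),(q[2],q[3]),q[4])).round(1))
i=cv2.imread("pics/top0.png"); t=env.read_camera("top"); m=yel(i);k=m*0;k[205:240,338:365]=1
P,q=rect(t,m*k,.005); print("top0",q.round(1)); print(cv2.boxPoints(((q[0],q[1]),(q[2],q[3]),q[4])).round(1))
c=cv2.resize(r["color"][240:380,210:350],(800,800))[:600]; cv2.imwrite("pics/g.png",c)
E
```

```text
wrist [ 564.5 -233.8   39.8   64.9   83.4]
[[ 530.  -249.8]
 [ 594.5 -257.3]
 [ 599.  -217.8]
 [ 534.6 -210.3]]
top0 [ 564.9 -236.5   39.7   63.5   83.1]
[[ 531.  -252.4]
 [ 594.1 -260. ]
 [ 598.8 -220.6]
 [ 535.8 -213. ]]
```

View pics/g.png

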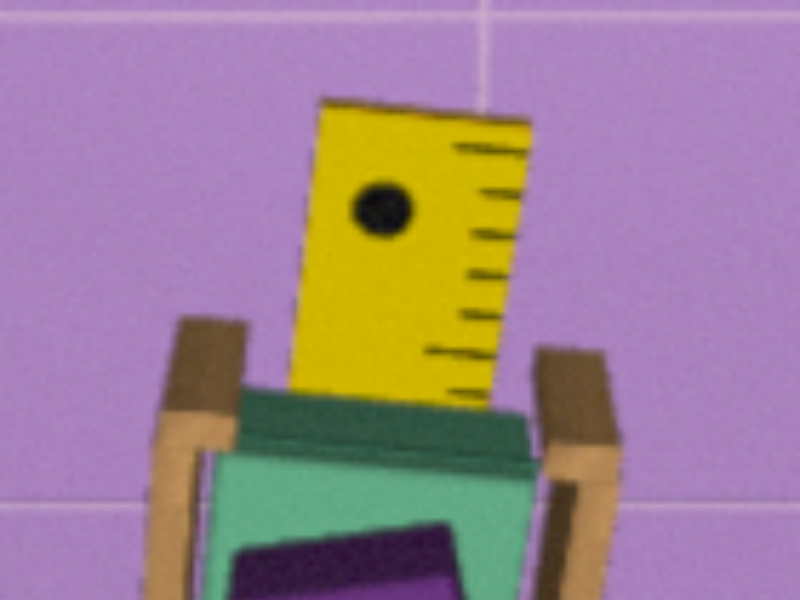

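```bash
python3 -m pendant '[[[0,0,0],1,-1],[[0,0,0],0.1,-1],[[0,0,0],0,-1]]' ; python3 -c "
from h import *
go((.5547,-.2336,.02),83.4)"
```

```text
clock: 39.65
tcp_pos: [0.4654, -0.2356, 0.1391]
orientation: [0.0, 0.057, 0.998, 0.0]
wrist_force: [-0.6, 0.1, -0.3]
finger_gap: 0.0854
tcp [ 0.4654 -0.2356  0.1391] t 39.65 gap 0.0854 F [-0.6  0.1 -0.3]
tool y yaw 83.5 shift units [-4.42  0.61  5.96]
turn units about tool z (down, so minus): 0.011572441688888565
after turn: shift units [-4.42  0.61  5.96]
j [-0.62  0.26 -0.26  1.05  0.   -0.51]
```

```bash
python3 -m pendant '[[[-1,0.6,0],0,-1],[[-1,0,0],0,-1],[[-1,0,0],0,-1],[[-1,0,0],0,-1],[[-0.4,0,1],0,-1],[[0,0,1],0,-1],[[0,0,1],0,-1],[[0,0,1],0,-0.13],[[0,0,1],0,-0.13],[[0,0,0.5],0,-0.13],[[0,0,0],0,-0.13],[[0,0,0],0,-0.13]]' ; python3 -c "
from h import *
go((.5547,-.2336,.0),83.4)
r=env.read_camera('wrist');cv2.imwrite('pics/w8.png',r['color'])
r=env.read_camera('side');cv2.imwrite('pics/s8.png',cv2.resize(r['color'][190:310,240:400],None,fx=5,fy=5,interpolation=2))
"
```

```text
clock: 41.15
tcp_pos: [0.5545, -0.2343, 0.0296]
orientation: [0.0, 0.058, 0.998, -0.0]
wrist_force: [0.8, 1.4, 0.6]
finger_gap: 0.0484
tcp [ 0.5545 -0.2343  0.0296] t 41.15 gap 0.0484 F [0.8 1.4 0.6]
tool y yaw 83.4 shift units [-0.01  0.04  1.48]
turn units about tool z (down, so minus): -0.005577794876477545
after turn: shift units [-0.01  0.04  1.48]
j [-0.53  0.49 -0.2   0.88  0.   -0.42]
```

View pics/w8.png

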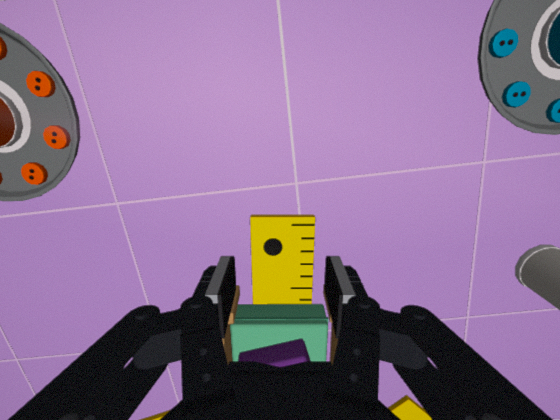

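View pics/s8.png

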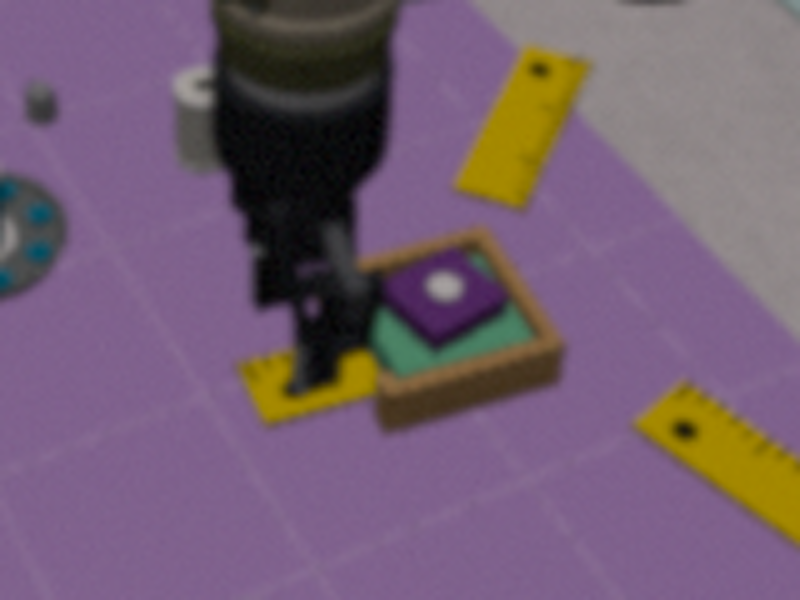

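```bash
python3 -m pendant '[[[0,0,0.7],0,-0.13],[[0,0,0.5],0,-0.13],[[0,0,0.2],0,-0.13],[[0,0,0],0,-0.13]]'; python3 -m pendant '[[[0,0,0.15],0,-0.13],[[0,0,0],0,-0.13]]';  python3 -c "
from h import *
go((.5547,-.2336,.0),83.4)
r=env.read_camera('wrist');cv2.imwrite('pics/w9.png',r['color'])
"
```

```text
clock: 41.75
tcp_pos: [0.5537, -0.2338, 0.0004]
orientation: [-0.001, 0.058, 0.998, 0.0]
wrist_force: [-0.4, -0.4, 0.5]
finger_gap: 0.0483
clock: 42.0
tcp_pos: [0.5542, -0.2341, -0.0019]
orientation: [0.0, 0.058, 0.998, 0.0]
wrist_force: [0.7, 0.6, -0.1]
finger_gap: 0.0483
tcp [ 0.5542 -0.2341 -0.0019] t 42.0 gap 0.0483 F [ 0.7  0.6 -0.1]
tool y yaw 83.4 shift units [-0.02  0.03 -0.1 ]
turn units about tool z (down, so minus): -0.006805774537149034
after turn: shift units [-0.02  0.03 -0.1 ]
j [-0.53  0.53 -0.23  0.81  0.   -0.42]
```

View pics/w9.png

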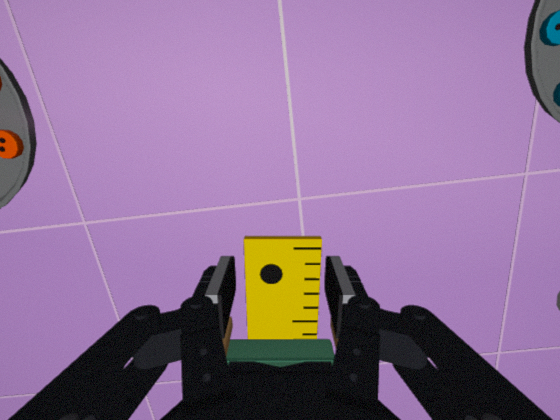

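```bash
for i in 1; do python3 -m pendant '[[[0,0,0.07],0,-0.13],[[0,0,0],0,-0.13]]' | egrep 'tcp|force'; python3 -m pendant '[[[0,0,0.06],0,-0.13],[[0,0,0],0,-0.13]]' | egrep 'tcp|force'; done
```

```text
tcp_pos: [0.5545, -0.2343, -0.0027]
wrist_force: [-0.7, 0.5, 4.9]
tcp_pos: [0.5545, -0.2343, -0.0027]
wrist_force: [-4.0, 1.7, 12.3]
```

```bash
python3 -m pendant '[[[0,0,-0.16],0,-0.13],[[0,0,0],0,-0.13],[[0,0,0],0,0.1],[[0,0,0],0,0.3],[[0,0,0],0,1],[[0,0,0],0,1]]' 40; python3 -m pendant '[[[0,0,0],0,1],[[0,0,0],0,1]]' 40 | egrep 'tcp|force|gap';  python3 -c "
from h import *
r=env.read_camera('wrist');cv2.imwrite('pics/w10.png',r['color'])
"
```

```text
clock: 43.3
tcp_pos: [0.5543, -0.2342, -0.0011]
orientation: [0.0, 0.058, 0.998, -0.0]
wrist_force: [-1.2, 0.2, 5.2]
finger_gap: 0.0387
tcp_pos: [0.5543, -0.2342, -0.0011]
wrist_force: [-0.4, -0.3, 5.9]
finger_gap: 0.0386
```

View pics/w10.png

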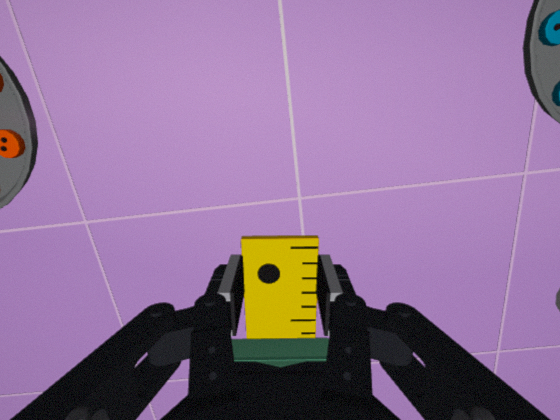

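```bash
python3 -m pendant '[[[0.2,0,0],0,1],[[0.4,0,0],0,1],[[0.4,0,0],0,1],[[0.5,0,0],0,1],[[0.5,0,0],0,1],[[0.5,0,0],0,1]]'; python3 -m pendant '[[[0.5,0,0],0,1],[[0.5,0,0],0,1],[[0.5,0,0],0,1],[[0.5,0,0],0,1],[[0.5,0,0],0,1],[[0.4,0,0],0,1],[[0,0,0],0,1],[[0,0,0],0,1]]' ;  python3 -c "
from h import *
r=env.read_camera('wrist');cv2.imwrite('pics/w11.png',r['color'])
r=env.read_camera('side');cv2.imwrite('pics/s11.png',cv2.resize(r['color'][190:310,240:400],None,fx=5,fy=5,interpolation=2))
"
```

```text
clock: 44.35
tcp_pos: [0.504, -0.2284, -0.0011]
orientation: [0.0, 0.058, 0.998, -0.0]
wrist_force: [2.6, -1.1, 4.3]
finger_gap: 0.0382
clock: 45.35
tcp_pos: [0.4456, -0.2215, -0.0012]
orientation: [-0.001, 0.058, 0.998, -0.0]
wrist_force: [0.6, 0.6, 8.7]
finger_gap: 0.0383
```

View pics/w11.png

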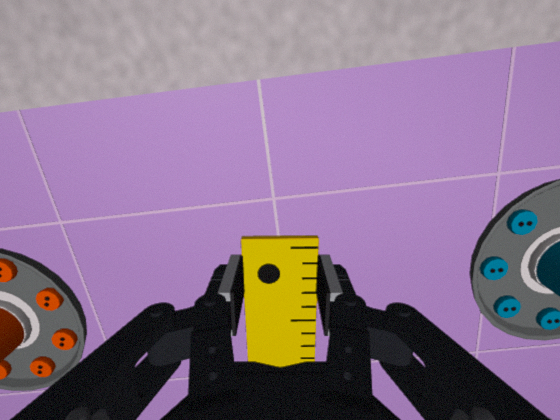

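View pics/s11.png

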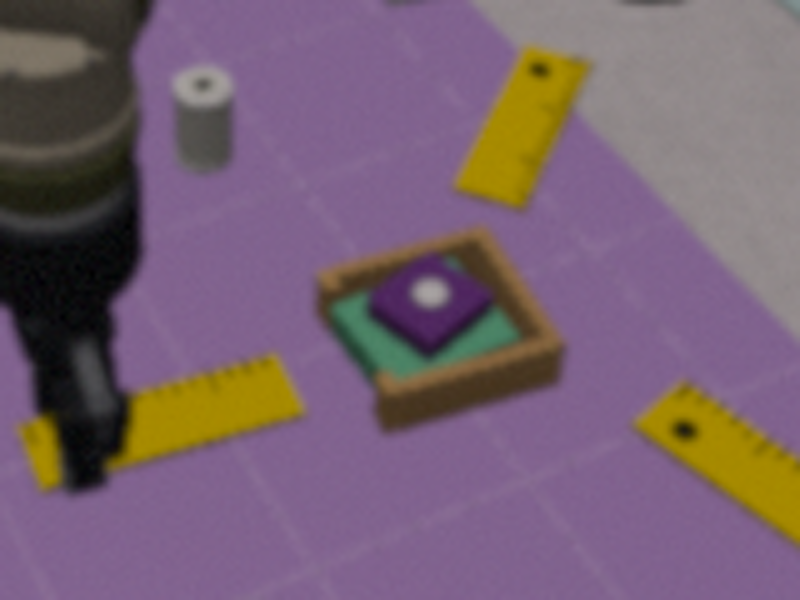

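Gauge is out, tin and box are settled in the rack. Regrip at the gauge's middle.

```bash
python3 -m pendant '[[[0,0,0],0,-0.13],[[0,0,0],0,-0.13],[[0,0,0],0,-0.13],[[-0.5,0,0],0,-0.13],[[-0.5,0,0],0,-0.13],[[-0.5,0,0],0,-0.13],[[-0.5,0,0],0,-0.13],[[-0.15,0,0],0,-0.13],[[0,0,0],0,-0.13],[[0,0,0],0,-0.13]]';python3 -c "
from h import *
r=env.read_camera('wrist');cv2.imwrite('pics/w12.png',r['color'])
"
```

```text
clock: 46.7
tcp_pos: [0.4892, -0.2264, -0.0014]
orientation: [-0.0, 0.058, 0.998, 0.0]
wrist_force: [-0.1, -0.7, -0.2]
finger_gap: 0.0479
```

View pics/w12.png

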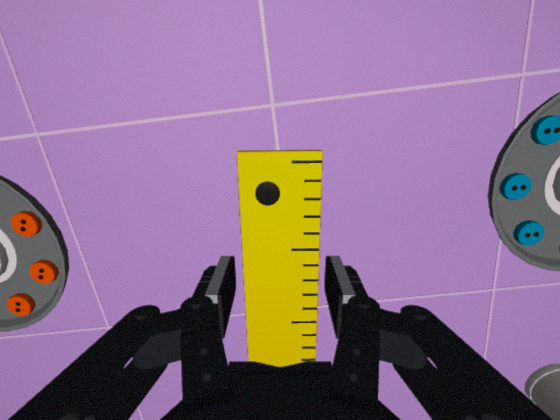

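```bash
python3 -m pendant '[[[0,0,0],0,0.1],[[0,0,0],0,0.3],[[0,0,0],0,1],[[0,0,0],0,1],[[0,0,0],0,1],[[0,0,-0.3],0,1],[[0,0,-1],0,1],[[0,0,-1],0,1],[[0,0,-1],0,1],[[0,0,-1],0,1],[[0,0,0],0,1]]';python3 -c "
from y import *
r=env.read_camera('wrist');cv2.imwrite('pics/w13.png',r['color'])
for n,(a,b,c,d) in dict(top=(160,235,155,205),side=(140,178,215,285)).items():
    t=env.read_camera(n);m=yel(t['color'])*0
    h=cv2.cvtColor(t['color'],cv2.COLOR_BGR2HSV)
    mm=((h[...,0]>18)&(h[...,0]<40)&(h[...,1]>80)).astype(np.uint8)
    dk=(h[...,2]<60).astype(np.uint8)|mm
    m[a:b,c:d]=mm[a:b,c:d]; P,q=rect(t,m,.003); print(n,'yellow',q.round(1))
    m[a:b,c:d]=dk[a:b,c:d]; P,q=rect(t,m,.003); print(n,'pad',q.round(1))
go((.6,.25,.1),83)
"
```

```text
clock: 48.12
tcp_pos: [0.4909, -0.2274, 0.0862]
orientation: [0.002, 0.058, 0.998, -0.001]
wrist_force: [-0.6, 0.3, -0.8]
finger_gap: 0.0385
top yellow [630.7 239.9 145.3  55.8  18.4]
top pad [630.3 239.7 149.9  60.8  18.1]
side yellow [604.9 213.4  77.4  88.5  17.8]
side pad [657.8 243.2 224.9 175.8  63.5]
tcp [ 0.4891 -0.2263  0.0838] t 48.275 gap 0.0379 F [-0.6  1.  -1.1]
tool y yaw 83.4 shift units [-2.75 24.3  -0.8 ]
turn units about tool z (down, so minus): 0.059299554071309046
after turn: shift units [-2.6  24.31 -0.81]
j [-0.58  0.34 -0.3   0.94  0.   -0.47]
```

View pics/w13.png

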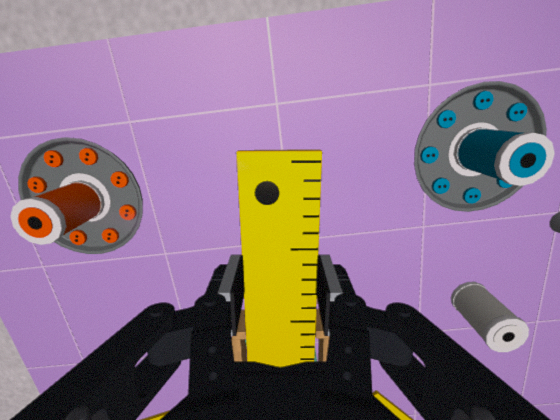

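```bash
python3 -m pendant '[[[0,0,-0.5],-1,1],[[0,0,-0.5],-1,1],[[0,0,0],-1,1],[[0,0,0],-1,1],[[0,0,0],-0.13,1],[[0,0,0],0,1]]';python3 -c "
from h import *
go((.631,.241,.1),108.2)"
```

```text
clock: 49.02
tcp_pos: [0.4892, -0.2263, 0.104]
orientation: [-0.0, -0.157, 0.988, 0.0]
wrist_force: [0.7, -0.1, -0.7]
finger_gap: 0.0382
tcp [ 0.4892 -0.2263  0.104 ] t 49.025 gap 0.0382 F [ 0.7 -0.1 -0.7]
tool y yaw 108.1 shift units [-13.98  20.02   0.21]
turn units about tool z (down, so minus): -0.02407327378130238
after turn: shift units [-14.03  19.98   0.2 ]
j [-0.58  0.32 -0.27  0.98  0.   -0.9 ]
```

```bash
python3 -m pendant '[[[-0.7,1,0],0,1],[[-0.7,1,0],0,1],[[-0.7,1,0],0,1],[[-0.7,1,0],0,1],[[-0.7,1,0],0,1],[[-0.7,1,0],0,1],[[-0.7,1,0],0,1],[[-0.7,1,0],0,1],[[-0.7,1,0],0,1],[[-0.7,1,0],0,1],[[-0.7,1,0],0,1],[[-0.7,1,0],0,1]]' >/dev/null; python3 -m pendant '[[[-0.7,1,0],0,1],[[-0.7,1,0],0,1],[[-0.7,1,0],0,1],[[-0.7,1,0],0,1],[[-0.7,1,0],0,1],[[-0.7,1,0],0,1],[[-0.7,1,0],0,1],[[-0.7,1,0],0,1],[[0,0,1],0,1],[[0,0,1],0,1],[[0,0,0],0,1]]' ;python3 -c "
from h import *
go((.631,.241,.02),108.2)
r=env.read_camera('wrist');cv2.imwrite('pics/w14.png',r['color'])
"
```

```text
clock: 51.9
tcp_pos: [0.6295, 0.2407, 0.0625]
orientation: [-0.002, -0.158, 0.988, -0.0]
wrist_force: [-0.4, 0.6, 0.4]
finger_gap: 0.0384
tcp [0.6295 0.2407 0.0625] t 51.9 gap 0.0384 F [-0.4  0.6  0.4]
tool y yaw 108.1 shift units [-0.08 -0.01  2.12]
turn units about tool z (down, so minus): -0.012212967494804161
after turn: shift units [-0.07 -0.01  2.12]
j [ 0.25  0.59  0.06  1.04  0.   -0.07]
```

View pics/w14.png

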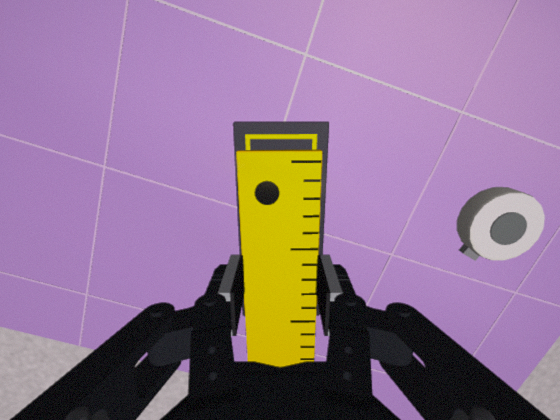

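```bash
python3 -m pendant '[[[-0.07,0,0.5],0,1],[[0,0,1],0,1],[[0,0,1],0,1],[[0,0,0],0,1],[[0,0,0],0,1]]' ;python3 -c "
from h import *
go((.631,.241,.01),108.2)
r=env.read_camera('wrist');cv2.imwrite('pics/w15.png',r['color'])
cv2.imwrite('pics/w15c.png',cv2.resize(r['color'][110:260,215:345],None,fx=5,fy=4,interpolation=2))
"
```

```text
clock: 52.58
tcp_pos: [0.6332, 0.2413, 0.0156]
orientation: [0.001, -0.158, 0.988, 0.0]
wrist_force: [-0.1, 0.7, 0.1]
finger_gap: 0.0384
tcp [0.6332 0.2413 0.0156] t 52.575 gap 0.0384 F [-0.1  0.7  0.1]
tool y yaw 108.1 shift units [0.11 0.02 0.28]
turn units about tool z (down, so minus): -0.011591708132248376
after turn: shift units [0.11 0.02 0.28]
j [ 0.25  0.63  0.01  0.94  0.   -0.07]
```

View pics/w15c.png

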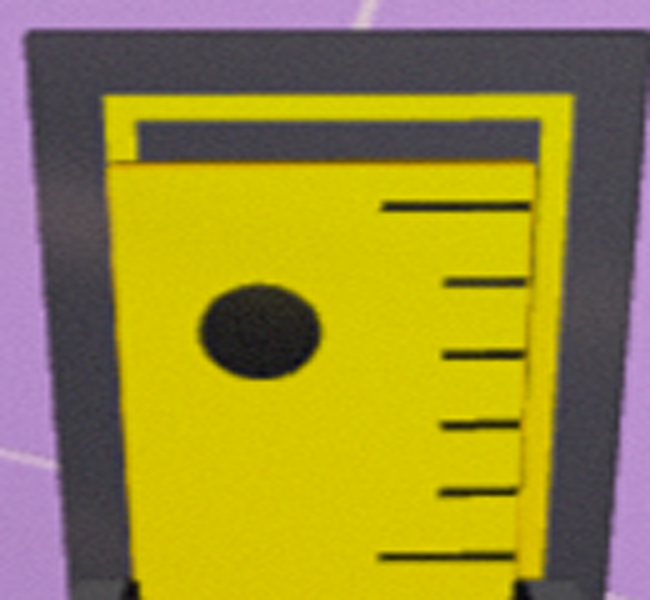

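```bash
cat > al.py <<'E'
from h import *
def tool(cam,pts,z,f=(5,4),o=(215,110)):
    s=env.get_state();M=rot(s)
    out=[]
    for p in pts:
        px=((p[0]+.5)/f[0]-.5+o[0],(p[1]+.5)/f[1]-.5+o[1])
        w=at_z(cam,px,z); out.append((M.T@(w-s["tcp_pos"]))[:2]*1000)
    return np.array(out).round(1)
E
python3 -c "
from al import *
r=env.read_camera('wrist');z=env.get_state()['tcp_pos'][2]
print('gauge',tool(r,[(110,165),(534,165),(133,570),(517,570)],z+.0062).tolist())
print('in',tool(r,[(137,121),(541,121)],.003).tolist())
print('out',tool(r,[(103,95),(575,95),(545,570)],.003).tolist())
print('pad',tool(r,[(25,31),(648,31),(68,570),(608,570)],.003).tolist())
"
```

```text
gauge [[64.0, -19.6], [64.0, 19.1], [12.6, -19.7], [12.6, 19.7]]
in [[67.0, -19.3], [67.0, 22.2]]
out [[70.2, -22.7], [70.2, 25.5], [2.7, 25.7]]
pad [[78.1, -30.1], [78.1, 32.5], [2.7, -30.1], [2.7, 33.1]]
```

```bash
python3 -m pendant '[[[0.08,0.07,0.2],0,1],[[0,0,0.28],0,1],[[0,0,0],0,1],[[0,0,0],0,1]]' ;python3 -c "
from h import *
r=env.read_camera('wrist')
cv2.imwrite('pics/w16c.png',cv2.resize(r['color'][110:260,215:345],None,fx=5,fy=4,interpolation=2))
"
```

```text
clock: 53.18
tcp_pos: [0.6304, 0.2419, 0.005]
orientation: [-0.0, -0.158, 0.987, 0.0]
wrist_force: [0.4, 0.1, -0.5]
finger_gap: 0.0384
```

View pics/w16c.png

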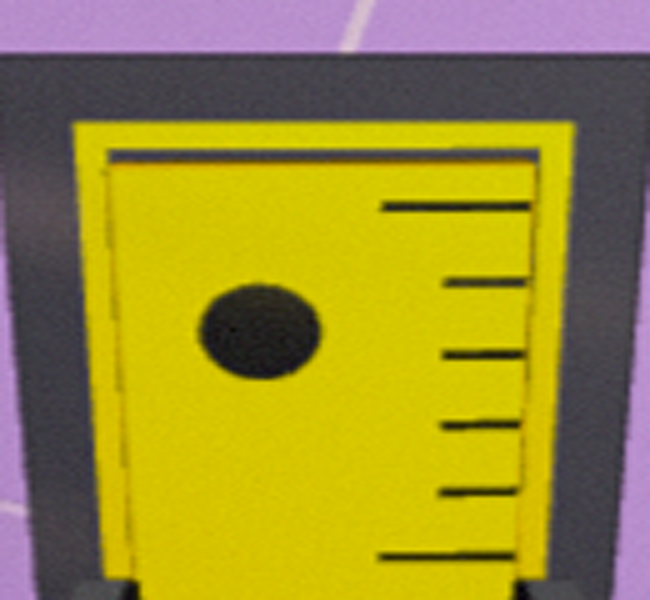

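```bash
python3 -c "
from al import *
r=env.read_camera('wrist');z=env.get_state()['tcp_pos'][2]
print(env.get_state()['tcp_pos'])
print('gauge',tool(r,[(108,166),(535,166),(133,570),(517,570)],z+.0062).tolist())
print('bottom',tool(r,[(108,160),(537,160)],z+.0012).tolist())
print('in',tool(r,[(107,150),(541,150)],.003).tolist())
print('out',tool(r,[(73,122),(575,122),(105,570),(545,570)],.003).tolist())
print('pad',tool(r,[(650,54),(35,570),(612,570)],.003).tolist())
"
```

```text
[0.63062641 0.24199655 0.0051987 ]
gauge [[63.8, -19.8], [63.8, 19.2], [12.6, -19.7], [12.6, 19.7]]
bottom [[63.8, -20.5], [63.9, 20.0]]
in [[64.6, -21.0], [64.6, 20.9]]
out [[67.9, -24.1], [67.9, 24.0], [8.3, -23.9], [8.3, 23.9]]
pad [[75.7, 30.6], [8.3, -31.5], [8.3, 31.2]]
```

```bash
python3 -m pendant '[[[0,0,0.05],0,1],[[0,0,0.05],0,1],[[0,0,0.05],0,1],[[0,0,0],0,1],[[0,0,0],0,1]]' ;python3 -c "
from h import *
r=env.read_camera('wrist')
cv2.imwrite('pics/w17c.png',cv2.resize(r['color'][110:260,215:345],None,fx=5,fy=4,interpolation=2))
"
```

```text
clock: 53.9
tcp_pos: [0.6305, 0.242, 0.0021]
orientation: [-0.0, -0.158, 0.987, 0.0]
wrist_force: [-1.1, 0.6, 0.0]
finger_gap: 0.0383
```

View pics/w17c.png

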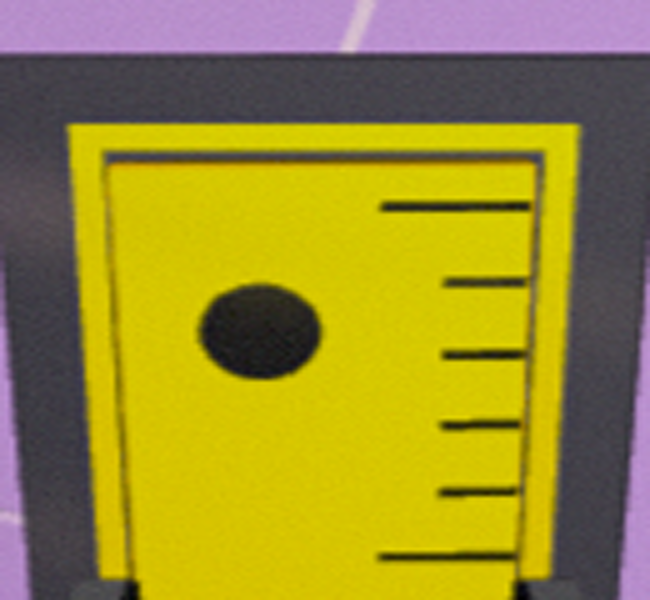

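```bash
python3 -m pendant '[[[0,0,0.02],0,1],[[0,0,0],0,1],[[0,0,0],0,0.05],[[0,0,0],0,0],[[0,0,0],0,-0.13],[[0,0,0],0,-0.13],[[0,0,0],0,-0.13],[[0,0,-0.5],0,-0.13],[[0,0,-1],0,-0.13],[[0,0,-1],0,-0.13],[[0,0,-1],0,-0.13],[[0,0,0],0,-0.13]]' ; python3 -m pendant '[[[1,0,-1],0,-1],[[1,0,-1],0,-1],[[1,0,-1],0,-1],[[1,0,0],0,-1],[[1,0,0],0,-1],[[1,0,0],0,-1],[[1,0,0],0,-1],[[0,0,0],0,-1]]'; python3 -c "
from h import *
go((.631,.241,.01),108.2)
r=env.read_camera('wrist');cv2.imwrite('pics/w18.png',r['color'])
"
```

```text
clock: 55.45
tcp_pos: [0.6323, 0.2424, 0.0745]
orientation: [0.002, -0.158, 0.987, 0.0]
wrist_force: [0.9, -0.0, -0.0]
finger_gap: 0.048
clock: 56.45
tcp_pos: [0.4959, 0.198, 0.1312]
orientation: [-0.001, -0.158, 0.987, -0.0]
wrist_force: [1.0, -0.1, -0.1]
finger_gap: 0.0852
tcp [0.4959 0.198  0.1312] t 56.45 gap 0.0852 F [ 1.  -0.1 -0.1]
tool y yaw 108.1 shift units [-7.1  -0.06  6.05]
turn units about tool z (down, so minus): -0.009983694159449405
after turn: shift units [-7.09 -0.07  6.06]
j [ 0.23  0.29 -0.24  1.04  0.   -0.09]
```

View pics/w18.png

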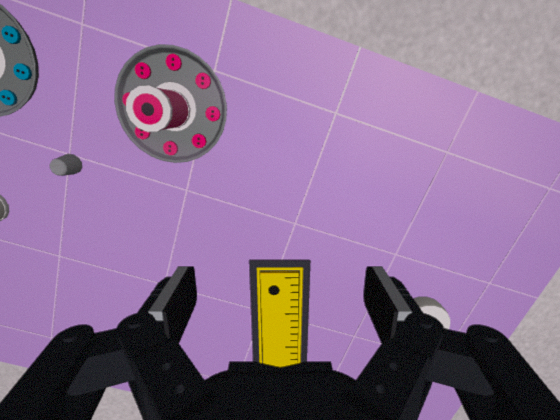

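```bash
python3 -m pendant '[[[1,-1,-1],0,-1],[[1,-1,-1],0,-1],[[1,-1,-1],0,-1],[[0,-1,-1],0,-1],[[0,-1,-1],0,-1],[[0,-1,-1],0,-1],[[0,-1,-1],0,-1],[[0,0,0],0,-1],[[0,0,0],0,-1]]'; python3 -c "
from h import *
r=env.read_camera('wrist');cv2.imwrite('pics/w19.png',r['color'])
r=env.read_camera('top');cv2.imwrite('pics/t19.png',cv2.resize(r['color'][140:290,80:300],None,fx=3.6,fy=3.6,interpolation=2))
cv2.imwrite('pics/t19b.png',cv2.resize(r['color'][140:290,260:480],None,fx=3.6,fy=3.6,interpolation=2))
r=env.read_camera('side');cv2.imwrite('pics/s19.png',cv2.resize(r['color'][110:360,160:420],None,fx=2.4,fy=2.4,interpolation=2))
"
```

```text
clock: 57.62
tcp_pos: [0.4842, 0.0469, 0.2709]
orientation: [-0.0, -0.158, 0.988, 0.0]
wrist_force: [0.2, -0.3, -0.5]
finger_gap: 0.0855
```

View pics/w19.png

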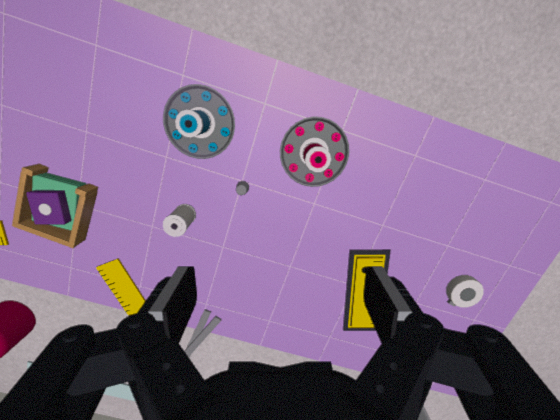

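View pics/t19.png

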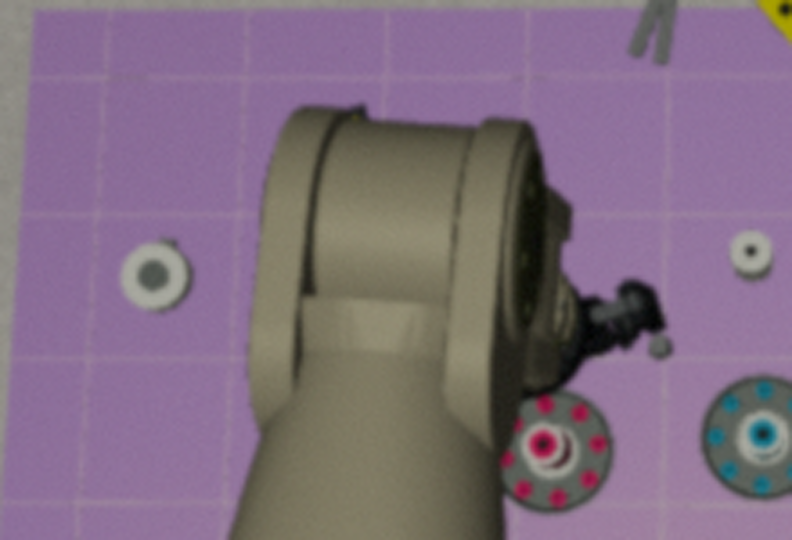

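View pics/t19b.png

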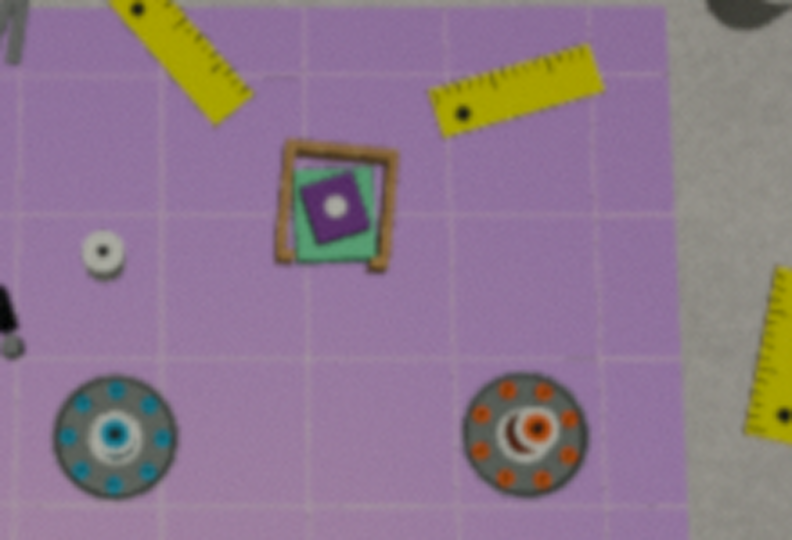

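View pics/s19.png

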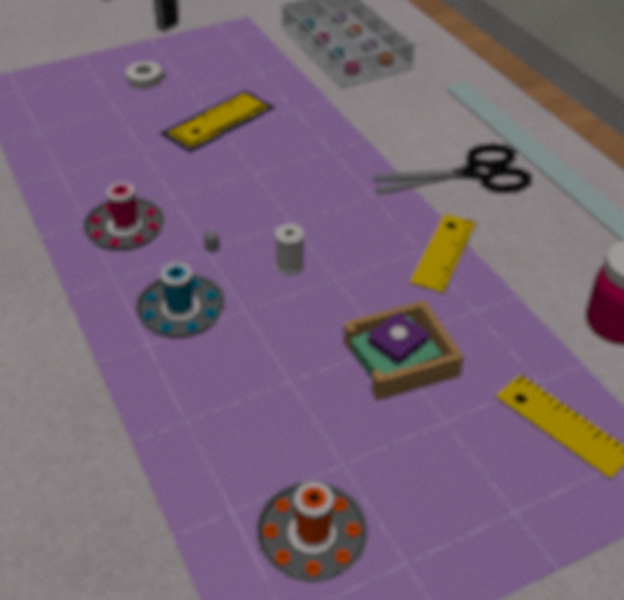

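```bash
python3 -m pendant '[[[0,-1,0],0,-1],[[0,-1,0],0,-1],[[0,-1,0],0,-1],[[0,-1,0],0,-1],[[0,-1,0],0,-1],[[0,-1,0],0,-1],[[0,-1,0],0,-1],[[0,-1,0],0,-1],[[0,-1,0],0,-1],[[0,-1,0],0,-1],[[0,-1,0],0,-1],[[0,0,0],0,-1]]'; python3 -c "
from m import *
t=env.read_camera('top');cv2.imwrite('pics/t20.png',cv2.resize(t['color'][155:285,140:260],None,fx=4.6,fy=4.6,interpolation=2))
w=env.read_camera('wrist');cv2.imwrite('pics/w20.png',w['color'])
def flange(cam,rgb,D,S=8,r=14):
    px=proj(cam,(*D,.054)); M=np.array([[S,0,-S*(px[0]-r)],[0,S,-S*(px[1]-r)]],float)
    i=cv2.warpAffine(cam['color'],M,(2*r*S,2*r*S),flags=2); h=cv2.cvtColor(i,cv2.COLOR_BGR2HSV)
    return i,px
side=env.read_camera('side')
for n,D in dict(p=(.4445,.083),o=(.458,-.380),t=(.455,-.0755)).items():
    for cn,c in (('top',t),('side',side)):
        i,px=flange(c,None,D); cv2.circle(i,(112,112),2,(0,255,0),-1)
        b=(proj(c,(*D,.004))-px+14)*8; cv2.circle(i,tuple(int(v) for v in b),2,(255,255,0),-1)
        cv2.imwrite(f'pics/f_{n}_{cn}.png',i)
import glob
f=sorted(glob.glob('pics/f_*')); print(f); I=[cv2.imread(x) for x in f]
cv2.imwrite('pics/fg.png',np.vstack([np.hstack(I[:3]),np.hstack(I[3:])]))
"
```

```text
clock: 59.28
tcp_pos: [0.5529, -0.164, 0.2712]
orientation: [-0.0, -0.157, 0.988, 0.0]
wrist_force: [-0.2, 0.8, -1.1]
finger_gap: 0.0853
['pics/f_o_side.png', 'pics/f_o_top.png', 'pics/f_p_side.png', 'pics/f_p_top.png', 'pics/f_t_side.png', 'pics/f_t_top.png']
```

View pics/t20.png

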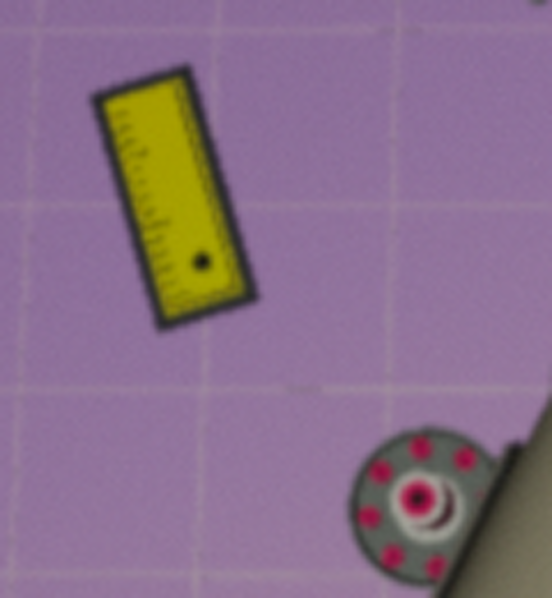

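View pics/fg.png

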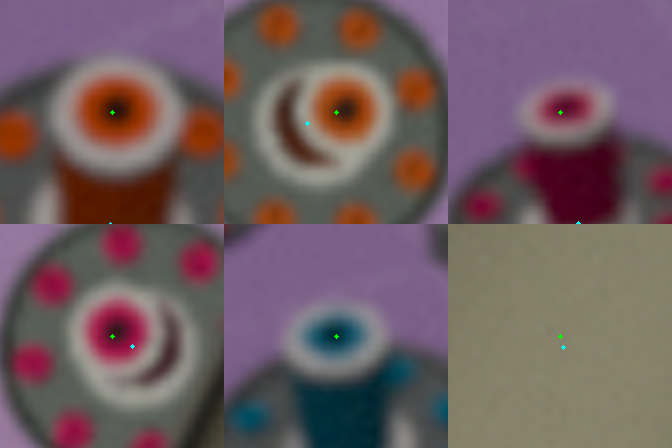

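```bash
python3 -c "
import cv2
i=cv2.imread('pics/w20.png');cv2.imwrite('pics/w20c.png',cv2.resize(i[180:330,380:560],None,fx=4,fy=4,interpolation=2))
i=cv2.imread('pics/w18.png');cv2.imwrite('pics/w18c.png',cv2.resize(i[255:375,240:320],None,fx=6,fy=5,interpolation=2))"
```

```text
(no output)
```

View pics/w20c.png

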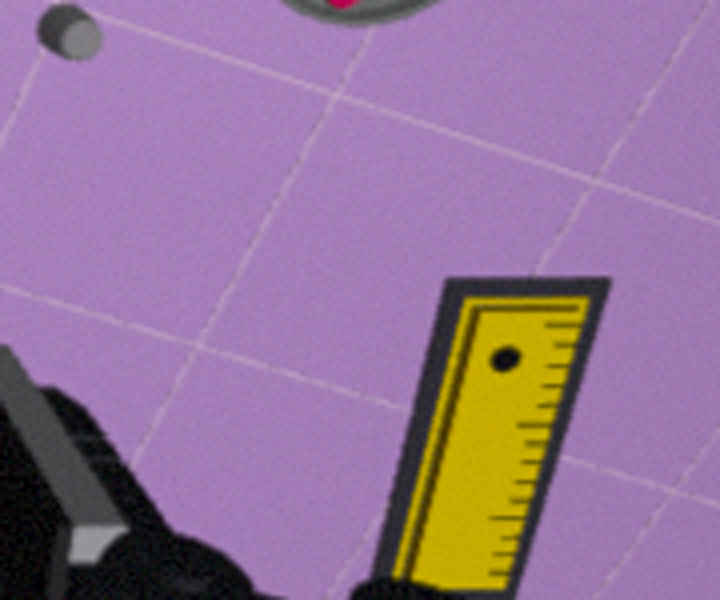

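View pics/w18c.png

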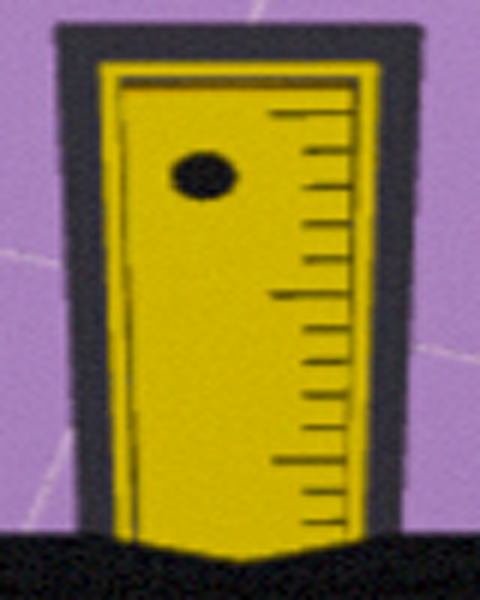

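Near end is inside the outline with about 1 mm to spare. The far end is hidden behind the gripper, so I turn the tool 90° above the pad to see the whole gauge.

```bash
python3 -m pendant '[[[0,0,0],1,-1],[[0,0,0],1,-1],[[0,0,0],1,-1],[[0,0,0],1,-1],[[0,0,0],1,-1],[[0,0,0],1,-1],[[0,0,0],1,-1],[[0,0,0],1,-1],[[0,0,0],1,-1],[[0,0,0],1,-1],[[0,0,0],1,-1],[[0,0,0],1,-1]]' >/dev/null; python3 -m pendant '[[[0,0,0],1,-1],[[0,0,0],1,-1],[[0,0,0],1,-1],[[0,0,0],0,-1]]'; python3 -c "
from h import *
go((.643,.204,.15),18.2)"
```

```text
clock: 61.42
tcp_pos: [0.5524, -0.1617, 0.272]
orientation: [0.0, 0.586, 0.81, 0.0]
wrist_force: [-0.6, -0.8, -0.4]
finger_gap: 0.0855
tcp [ 0.5524 -0.1617  0.272 ] t 61.425 gap 0.0855 F [-0.6 -0.8 -0.4]
tool y yaw 18.3 shift units [15.94 10.03  6.1 ]
turn units about tool z (down, so minus): 0.010750030815017908
after turn: shift units [15.95 10.01  6.1 ]
j [-0.42  0.31  0.14  1.4   0.    0.83]
```

```bash
python3 -m pendant '[[[1,1,0],0,-1],[[1,1,0],0,-1],[[1,1,0],0,-1],[[1,1,0],0,-1],[[1,1,0],0,-1],[[1,1,0],0,-1],[[1,1,0],0,-1],[[1,1,0],0,-1],[[1,1,0.5],0,-1],[[1,1,1],0,-1],[[1,0,1],0,-1],[[1,0,1],0,-1]]' >/dev/null; python3 -m pendant '[[[1,0,1],0,-1],[[1,0,1],0,-1],[[1,0,0.5],0,-1],[[1,0,0],0,-1],[[0,0,0],0,-1],[[0,0,0],0,-1]]'; python3 -c "
from h import *
r=env.read_camera('wrist');cv2.imwrite('pics/w21.png',r['color'])
"
```

```text
clock: 63.68
tcp_pos: [0.6437, 0.2039, 0.1528]
orientation: [0.001, 0.587, 0.81, 0.001]
wrist_force: [-0.3, 0.2, -0.4]
finger_gap: 0.0855
```

View pics/w21.png

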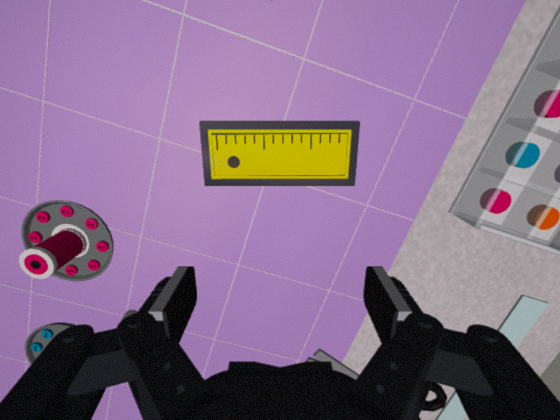

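```bash
python3 -c "
import cv2
i=cv2.imread('pics/w21.png');a=i[115:192,195:365]
cv2.imwrite('pics/w21c.png',cv2.resize(a,None,fx=4.7,fy=4.7,interpolation=2))"
```

```text
(no output)
```

View pics/w21c.png

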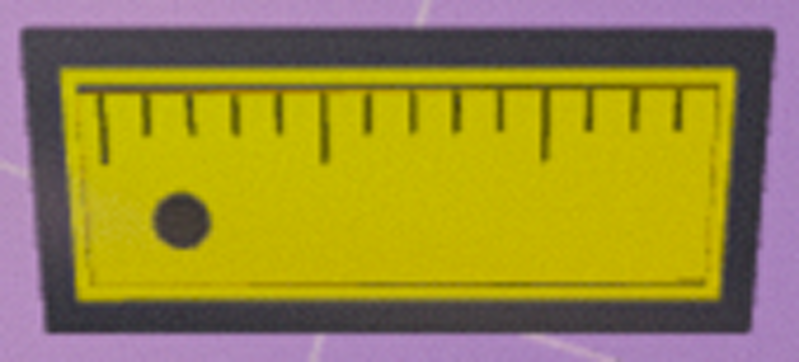

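```bash
python3 -c "
import cv2,numpy as np
i=cv2.imread('pics/w21.png')
L=cv2.resize(i[125:185,200:240],None,fx=10,fy=10,interpolation=2);R=cv2.resize(i[125:185,325:365],None,fx=10,fy=10,interpolation=2)
cv2.imwrite('pics/w21d.png',np.hstack([L,R]))"
```

```text
(no output)
```

View pics/w21d.png

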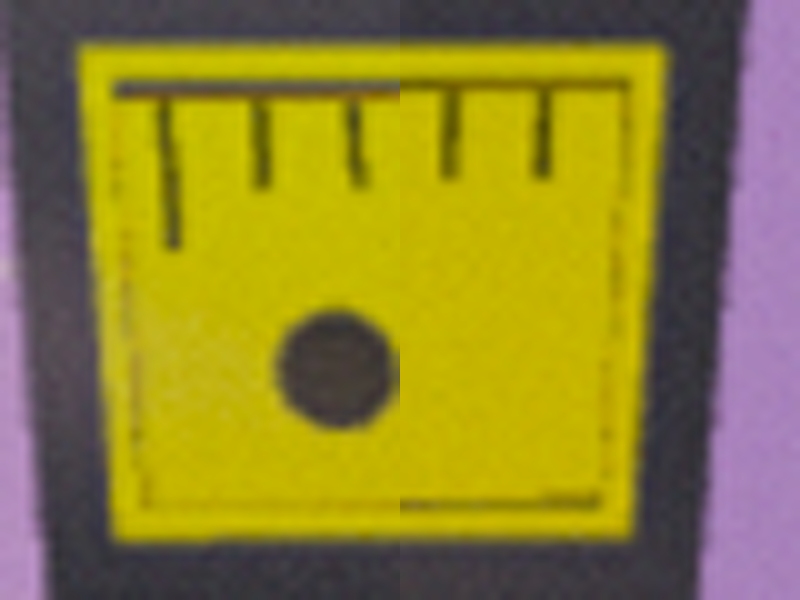

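```bash
python3 -c "
from h import *
r=env.read_camera('wrist')
def P(x,y,z):
    px=(200+(x+.5)/10-.5 if x<400 else 325+(x-400+.5)/10-.5, 125+(y+.5)/10-.5); return at_z(r,px,z)[:2]*1000
o=[P(80,45,.003),P(668,45,.003),P(634,543,.003),P(115,545,.003)]
g=[P(118,99,.008),P(630,88,.008),P(600,497,.008),P(145,503,.008)]
c=np.mean(o,0);ux=((o[1]-o[0])+(o[2]-o[3]));ux/=np.linalg.norm(ux);uy=np.array([-ux[1],ux[0]])
f=lambda q:np.array([[ (p-c)@ux,(p-c)@uy] for p in q]).round(1)
print(c,f(o).tolist(),f(g).tolist()); print('in y at end TL/TR', f([P(118,80,.003),P(628,80,.003)]).tolist())
print('camera',-r['view'][:3,:3].T@r['view'][:3,3])
"
```

```text
[631.85365841 241.82665181] [[-68.9, 24.5], [68.9, 24.4], [69.2, -24.4], [-69.2, -24.5]] [[-64.5, 19.8], [64.4, 20.7], [64.3, -18.6], [-64.8, -19.1]]
in y at end TL/TR [[-65.5, 21.2], [65.3, 21.1]]
camera [0.61841403 0.28243271 0.29449621]
```

```bash
python3 -c "
from h import *
go((.643,.204,.15),18.2)
r=env.read_camera('side');cv2.imwrite('pics/s22.png',cv2.resize(r['color'][220:300,290:370],None,fx=7,fy=7,interpolation=2))
"
```

```text
tcp [0.6437 0.2033 0.1525] t 63.775 gap 0.0854 F [-0.9 -0.  -0.1]
tool y yaw 18.1 shift units [ 0.04 -0.02  0.12]
turn units about tool z (down, so minus): -0.017135029375007587
after turn: shift units [ 0.04 -0.02  0.12]
j [ 0.19  0.54  0.19  1.23 -0.    1.44]
```

View pics/s22.png

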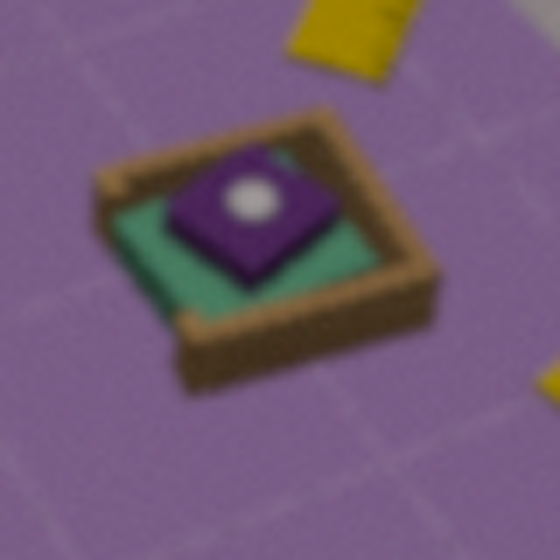

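The tin lies level in the rack with the box on it.

```bash
python3 -c "
from workcell import env
print(env.hand_in())"
```

```text
the job is handed in; nothing more can be done
None
```

The job is done and handed in at about 64 s. The pink, orange and turquoise spools were placed first, in that order. Then the gauge nearest the base was slid out from under the tin, regripped at its middle and laid on the pad.

**Spools:** all three stand upright in their matching dishes, within about 1.5 mm of the disc centres. Orange and pink read up to 2.5 mm off in the top camera alone, most of which is an offset of that camera in y against the side camera. Turquoise was hidden by the arm in the last top picture, so I checked it only in the side view and an earlier top view.

**Gauge:** it lies flat inside the yellow outline, about 1 mm clear at each end. It sits about 0.7 mm off centre across its width and is turned about 0.3°, so the tightest corner has only 0.3–0.5 mm of clearance. I left it there, because a nudge could have made it worse.

**Tin and box:** they are stacked and level in the rack.

**Robot:** the gripper was open and clear of everything. The highest wrist force I read was about 13 N, when I felt for the table with the fingertips.

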